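# Free the pinched heat sink and set it on the power module

### The job

The finned aluminium heat sink is stuck on end in the sprung gap of the board vise, with only its top edge showing: pull it out, lay it down flat on the bench with its fins up and let go of it. Then pick it up again and set it gently on the black power module in the middle of the circuit board, fins up, centred and lengthwise along the module. Leave the other things on the bench where they are.

Things in the scene. Friction and masses are not known exactly. Their poses are not given: they have to be found in the camera images.
- heatsink_mid (a point): Centre of the loose bare-aluminium heat sink (80 to 130 g): 90 mm long (z), 40 wide (y), 14 thick (x). Five 3 mm fins, 8 mm high, run full length on its +x face; the -x face is flat. It starts on end (z up) in the vise gap, lower end 10 to 16 mm above the bench, top 25 to 31 mm showing above the jaws. Lying fins up, x points up and this point is 7 mm above its support.
- vise: Fixed grey board vise, 150 x 80 mm base; origin on the bench under the centre of the gap, z up. Two jaws 70 mm wide (y) leave a 14 mm gap across x round the heat sink. The +x jaw (x 7 to 33 mm) is fixed and faces the fins; the -x jaw (x -29 to -7 mm) slides along x, pressed on the flat face by a spring (6 N) and closing 4 mm when the heat sink is out.
- gap_top (a point): Centre of the gap at the level of the jaw tops, 75 mm above the bench; nothing of the vise is higher. Drawing the heat sink up out of the gap takes a steady pull of some 6 to 16 N.
- module_top (a point): Centre of the flat top of the power module, a black plastic block 74 (x) x 36 (y) mm in the middle of the board; x runs along its length, z up; this top is 26 mm above the bench.
- board: Fixed circuit board, 176 (x) x 120 (y) mm, upper face 14 mm above the bench; origin on the bench under its centre, axes as the module's. Capacitors and a connector near its short ends (more than 60 mm from the centre along x) reach 32 mm above the bench; elsewhere all but the module is under 20 mm.
- pump: Bystander: loose desoldering pump lying on the bench, aluminium barrel 20 mm thick, about 205 mm long along its x; origin under the middle of its barrel.
- reel: Bystander: loose solder reel standing on its flange, 56 mm across, 38 mm high; origin under its centre.
- meter: Bystander: loose grey pocket meter lying on its back, 130 (x) x 68 (y) x 30 mm; origin under its centre.
- driver: Bystander: loose screwdriver with a black handle lying on the bench, 170 mm long along its x.
Things that resemble listed ones, but are neither listed nor needed, are in the scene too. Of the things shaped like the part that bears heatsink_mid, the aluminium one is meant. Of the things that look like the vise, the larger one is meant.

How it is judged:
By the outcome, as a careful person would: the job done as asked, in the order asked, and still so for the second after the job is handed in, with the robot touching nothing.
It also fails if it takes over 64 s, if anything falls off the work surface, if the arm or the gripper's body presses on something with over 40 N, if the wrist force passes 120 N, or if a joint passes its speed limit or range.

### The arm

A 7-joint arm with a two-finger parallel gripper is mounted at the origin on the work surface. World frame = base frame: x ahead of the robot, y to its left, z up, the work surface at z = 0. Lengths are in m, angles in rad, forces in N, time in s.
With the tool pointing down it reaches from about 0.4 to 0.85 m from the base axis. Payload 4.5 kg.
Tool frame: the origin (TCP) lies on the centre line of the jaws, within the pads' length; the fingertips stand 14 mm ahead of it and the grasp point (between the pads) lies 5 mm behind it (r.tcp_to_tips is the z of the fingertips in the tool frame, in m); z points along the fingers, y is the direction in which the jaws open and shut (so a half turn about z gives the same grasp; the last joint's range is limited). The gripper opens to 88 mm and grips with 3 to 60 N. Pads are 18 mm wide; open, the fingers measure 123 mm over their backs; the gripper's body (75 mm by 187 mm) begins 45 mm behind the grasp point.
Start: joints at [-1.229, 0.689, -0.195, 1.565, 0.157, 0.902, -0.215], TCP at [0.189, 0.596, 0.253] pointing down, gripper open.
Joint ranges: [-3.01, 3.01], [-0.46, 2.08], [-1.47, 1.51], [0.13, 2.56], [-1, 4.14], [0.04, 2.09], [-2.66, 2.66]. Speed limits (rad/s): [2.57, 2.57, 3.14, 3.14, 3.14, 3.14, 3.14].

### API

Orientations are given as a unit quaternion [x, y, z, w].
In Python, from plant import r, viewer gives the robot as it stands.
- The arm moves only by the shell command python3 -m inch 'ROWS' [FORCE]. ROWS is JSON, a list of rows, each a list of 3 entries, a list of its own where there are three numbers: the closure, from 0 (fully open) to 1 (shut), then the shift along the tool's x, y, z in cm, then the turn about the tool's z in degrees. In form: [[fingers, [x, y, z], yaw], ...]. A call has 1 to 20 rows; each row is the pose to reach, as a shift and turn from the pose commanded when the call began, along the tool's axes at that moment; what a row does not reach only later rows make up. A row lasts 1/10 s, in which the tool goes at most 50 mm and 8.59 degrees, less where a joint would pass 70% of its speed; a pose out of reach is approached as far as the arm can. A call with a gripper value outside its range is refused whole. The fingers move at their own pace and stop on an object; FORCE is the grip in N (left out, the last holds). Time passes only in rows, so rows that repeat a pose let the fingers close. It gives the time, the measured TCP pose, the force and the opening at its end, in the units of the state.
- r.get_state(): the state, without advancing time (a new reading comes with each control period).
- viewer.snapshot(name): name is "side" or "top" or "wrist"; returns the picture (480x640x3 uint8, red, green, blue); there is no depth.
- viewer.camera_params(name): a dict with "intrinsics" (3x3 intrinsics, pixels), "k1" (the pictures are not rectified: a ray, as slopes to the right and down, at radius r is drawn at 1 + k1 r^2 times it, then the intrinsics apply), "world_to_cam" (4x4, takes a point from world to camera coordinates). Camera axes: x right, y up, looking along -z (the intrinsics and any distortion apply to the point x, -y, -z); pixel columns grow to the right and rows downward; lengths in m; the calibration is good to about 2 mm. A picture is of the moment at which its call begins: read the wrist's pose just before it. camera_params takes no time and is no camera call; for the wrist camera it gives the pose at the moment of the call.
- r.finish_job(): hands the job in, once; it reports no verdict.
Trained networks look in the newest picture that a camera, given by its name, has taken for a name from the list of things; names that differ only in an ending like _2 or _b are one class to them, and where a whole thing is asked for, a point or a joint stands for the part that bears it (a point fixed in the world has none). Each returns a list of dicts, best first, with "p" (0 to 1); they miss things now and then, are a little off and sometimes report something else, mostly with a low value. They report only what shows in the picture. A call takes as long as a camera call. They do not tell look-alikes from the thing itself.
- viewer.outline_of(camera, name): "pixels" (480x640 bool, what is visible of it) and "bbox" ([left, top, width, height] in pixels, round what is visible of it).
The state is a dict: "clock": time; "q": joint angles; "qd": joint speeds; "joint_torque": joint torques, N m; "tool_pos": TCP position; "eef_rot": TCP orientation; "contact_force": force on the tool from outside, world axes, zero at the start; "moment": the same for the moment, N m; "opening": opening from 0.0 (shut) to 1.0 (fully open).
Only numpy, scipy, OpenCV 4.12 (cv2) and the standard library are available. Lean on these libraries where they do the work, as an engineer would, in place of code of your own. Each camera call takes 0.05 s, during which the arm holds its last target.

## Working session

There is one attempt and no reset: what is moved stays moved. The work goes in short steps, Python scripts to look and compute and a shell command to move; the robot and the scene stay as the last step left them, time stands still between calls to the robot, and variables do not carry over. Pictures are saved under pics/ and viewed, and the job is handed in when it is done.

```bash
ls; mkdir -p pics
python3 - <<'E'
from plant import r, viewer
import cv2
for n in ["side","top","wrist"]:
    im=viewer.snapshot(n); cv2.imwrite(f"pics/a_{n}.png",im[:,:,::-1])
    p=viewer.camera_params(n); print(n,p)
s=r.get_state(); print(s, r.tcp_to_tips)
E
```

```text
pics
side {'intrinsics': array([[613.42001766,   0.        , 315.81064286],
       [  0.        , 613.42001766, 247.3812777 ],
       [  0.        ,   0.        ,   1.        ]]), 'k1': -0.016815881145457175, 'world_to_cam': array([[-0.99846326, -0.05527455, -0.00398044,  0.59584271],
       [ 0.03069346, -0.61138056,  0.79074125, -0.03981053],
       [-0.04614143,  0.78940391,  0.6121376 , -1.76201953],
       [ 0.        ,  0.        ,  0.        ,  1.        ]])}
top {'intrinsics': array([[598.10630107,   0.        , 322.89674291],
       [  0.        , 598.10630107, 231.09281127],
       [  0.        ,   0.        ,   1.        ]]), 'k1': -0.06615854007019281, 'world_to_cam': array([[ 0.02427653, -0.99970031, -0.00315326,  0.03235658],
       [ 0.98312209,  0.02330158,  0.18146074, -0.57496273],
       [-0.18133288, -0.00750528,  0.98339314, -1.5032554 ],
       [ 0.        ,  0.        ,  0.        ,  1.        ]])}
wrist {'intrinsics': array([[393.82587228,   0.        , 319.50785047],
       [  0.        , 393.82587228, 234.34281938],
       [  0.        ,   0.        ,   1.  
[... 296 characters left out ...]
])}
{'clock': 0.15, 'q': array([-1.22919639,  0.68982448, -0.19452744,  1.56610539,  0.15732668,
        0.9024975 , -0.21511786]), 'qd': array([ 0.00146781, -0.00286449,  0.00078117, -0.00563863, -0.0012974 ,
        0.000389  , -0.0005057 ]), 'joint_torque': array([-1.24417118e-03, -5.27868426e+01, -1.26807511e+00, -1.53588957e+01,
       -5.24433784e-02,  3.90061250e-03,  1.01902347e-04]), 'tool_pos': array([0.1892492 , 0.5951693 , 0.25207349]), 'eef_rot': array([ 1.53261446e-01,  9.88185412e-01, -7.19400150e-04, -4.91952559e-05]), 'contact_force': array([-1.07019061, -0.82219263,  0.27915771]), 'moment': array([-0.01674101, -0.0205152 , -0.03611281]), 'opening': 0.9993895254170617} 0.014
```

View pics/a_top.png

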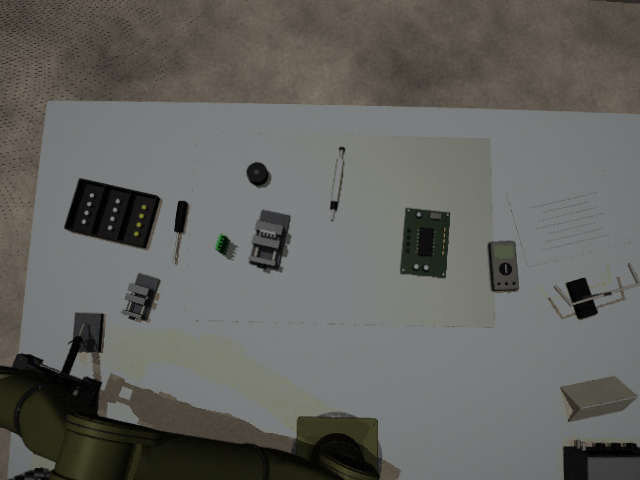

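View pics/a_side.png

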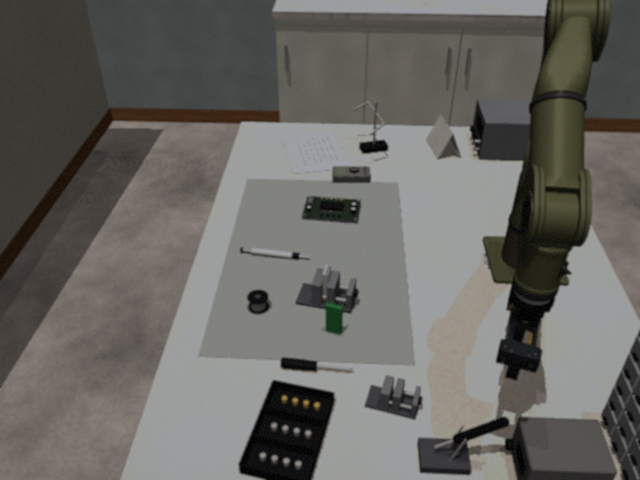

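View pics/a_wrist.png

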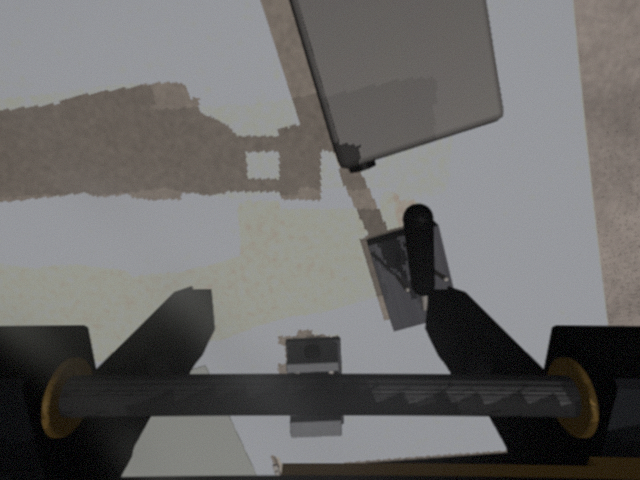

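Top view: the large vise is at about (268,240) with a bare heat sink in it. A small look-alike vise is at (140,297) and a green look-alike heat sink stands at (222,243). The board is at (425,242). Next I'll enlarge the crops and run the networks.

```bash
cat > h.py <<'E'
import numpy as np, cv2
from plant import r, viewer
from scipy.spatial.transform import Rotation as R
def ray(P,u,v):
    K=P["intrinsics"];k1=P["k1"];W=P["world_to_cam"]
    d=cv2.undistortPoints(np.array([[[u,v]]],float),K,np.array([k1,0,0,0.]))[0,0]
    c=np.array([d[0],-d[1],-1.]); Rm=W[:3,:3]
    o=-Rm.T@W[:3,3]; w=Rm.T@c
    return o,w/np.linalg.norm(w)
def at_z(P,u,v,z):
    o,w=ray(P,u,v); return o+w*(z-o[2])/w[2]
def proj(P,X):
    X=np.atleast_2d(X); W=P["world_to_cam"]; c=X@W[:3,:3].T+W[:3,3]
    s=np.c_[c[:,0],-c[:,1]]/-c[:,2:3]; rr=(s**2).sum(1,keepdims=True)
    s=s*(1+P["k1"]*rr); K=P["intrinsics"]; return s*[K[0,0],K[1,1]]+[K[0,2],K[1,2]]
def tri(rays):
    A=np.zeros((3,3));b=np.zeros(3)
    for o,w in rays:
        M=np.eye(3)-np.outer(w,w);A+=M;b+=M@o
    return np.linalg.solve(A,b)
def snap(n,f=None):
    P=viewer.camera_params(n); im=viewer.snapshot(n)
    if f: cv2.imwrite(f"pics/{f}.png",im[:,:,::-1])
    return P,im
def crop(im,x,y,w,h,k,f):
    c=cv2.resize(im[y:y+h,x:x+w],None,fx=k,fy=k,interpolation=cv2.INTER_CUBIC); cv2.imwrite(f"pics/{f}.png",c[:,:,::-1])
def corners(m):
    return cv2.boxPoints(cv2.minAreaRect(np.argwhere(m)[:,::-1].astype(np.float32)))
E
python3 - <<'E'
from h import *
for cam in ["top","side"]:
    P,im=snap(cam)
    if cam=="top": crop(im,110,190,200,150,4,"b_top")
    else: crop(im,270,240,160,120,5,"b_side")
    for n in ["heatsink_mid","vise","board","module_top","pump","reel","meter","driver"]:
        for d in viewer.outline_of(cam,n):
            ys,xs=np.nonzero(d["pixels"]); c=(xs.mean(),ys.mean())
            print(cam,n,round(d["p"],2),d["bbox"],np.round(c,1),at_z(P,*c,0.02).round(3))
E
```

```text
top heatsink_mid 0.77 [217.4, 236.7, 10.8, 11.9] [222.3 244. ] [0.539 0.312 0.02 ]
top vise 0.79 [246.9, 212.5, 46.2, 58.7] [268.7 240.4] [0.552 0.189 0.02 ]
top vise 0.7 [125.0, 273.1, 35.2, 44.1] [141.1 296.3] [0.395 0.519 0.02 ]
top board 0.66 [398.2, 207.2, 49.5, 68.8] [424.8 242.5] [ 0.556 -0.225  0.02 ]
top module_top 0.83 [400.1, 207.3, 50.3, 67.5] [424.7 242.4] [ 0.556 -0.224  0.02 ]
top pump 0.56 [330.5, 147.5, 13.9, 71.1] [335.8 183.9] [0.71  0.015 0.02 ]
top reel 0.58 [248.0, 162.3, 20.4, 23.2] [257.3 173.6] [0.734 0.228 0.02 ]
top meter 0.98 [487.5, 240.3, 30.6, 50.2] [502.8 266. ] [ 0.498 -0.431  0.02 ]
top meter 0.35 [256.8, 229.6, 18.5, 10.2] [267.5 234.5] [0.567 0.193 0.02 ]
top driver 0.88 [174.2, 203.1, 9.6, 59.0] [180.  218.1] [0.606 0.43  0.02 ]
side heatsink_mid 0.57 [328.4, 303.1, 17.6, 34.4] [332.9 318.8] [0.538 0.283 0.02 ]
side heatsink_mid 0.54 [303.7, 197.1, 58.4, 26.2] [331.2 208.2] [ 0.56  -0.214  0.02 ]
side heatsink_mid 0.5 [321.5, 265.2, 11.6, 34.7] [324.9 280. ] [0.565 0.134 0.02 ]
side vise 0.96 [300.7, 265.1, 56.5, 45.5] [327.5 292.4] [0.555 0.184 0.02 ]
side vise 0.82 [365.6, 374.3, 58.0, 47.4] [393.7 398.7] [0.395 0.527 0.02 ]
side board 0.83 [306.3, 192.5, 54.1, 31.5] [330.6 208.3] [ 0.562 -0.214  0.02 ]
side board 0.69 [323.2, 264.8, 5.9, 29.5] [325.6 278.3] [0.563 0.127 0.02 ]
side module_top 0.83 [298.6, 198.4, 59.9, 24.7] [331.3 208.4] [ 0.559 -0.213  0.02 ]
side pump 0.55 [302.3, 189.5, 56.8, 32.7] [331.3 208.3] [ 0.559 -0.214  0.02 ]
side reel 0.95 [245.8, 291.2, 19.2, 23.3] [257.3 301.5] [0.737 0.229 0.02 ]
side meter 0.65 [332.7, 165.3, 41.0, 18.9] [350.6 174.2] [ 0.5   -0.426  0.02 ]
side driver 0.85 [278.2, 358.7, 75.8, 13.1] [304.7 364.7] [0.598 0.439 0.02 ]
```

View pics/b_top.png

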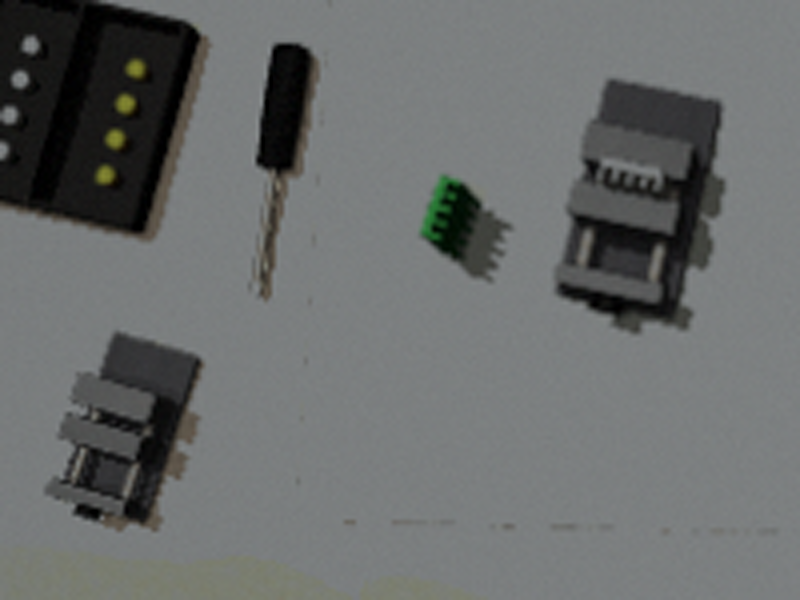

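View pics/b_side.png

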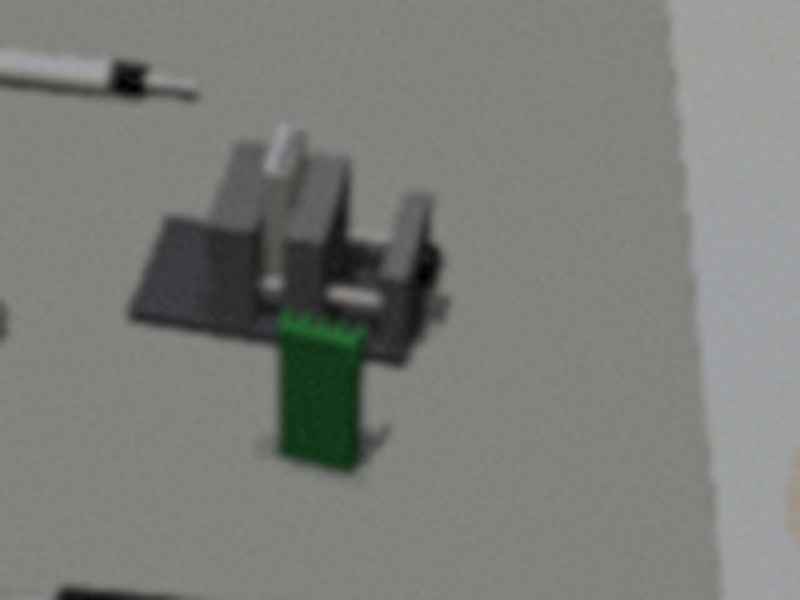

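In the larger vise the bare-aluminium part stands between the jaws (b_top (630,172), b_side (290,150)). The green one at b_top (450,210) stands free on the bench, so it isn't the one meant. I'll bring the wrist camera over the vise to see which way the fins face.

```bash
cat >> h.py <<'E'
def shift(target, tooly=None):
    """cm shift in tool axes + yaw deg to bring tcp to target with tool y along +-tooly (world xy)"""
    s=r.get_state(); Rm=R.from_quat(s["eef_rot"]).as_matrix()
    d=Rm.T@(np.array(target)-s["tool_pos"])*100
    yaw=0
    if tooly is not None:
        t=Rm.T@np.array([tooly[0],tooly[1],0.]); yaw=np.degrees(np.arctan2(-t[0],t[1]))
        yaw=(yaw+90)%180-90
    return d.round(2),round(yaw,1),s["q"][6]
E
python3 - <<'E'
from h import *
P=viewer.camera_params("wrist");W=P["world_to_cam"];o=-W[:3,:3].T@W[:3,3]
s=r.get_state();Rm=R.from_quat(s["eef_rot"]).as_matrix()
print("cam in tool",Rm.T@(o-s["tool_pos"]),"axis",Rm.T@(-W[2,:3]))
print(shift([0.44,0.19,0.30],[0.1,1]))
E
```

```text
cam in tool [ 0.07826955  0.00152615 -0.13333075] axis [-3.05748204e-01 -4.50315856e-04  9.52112301e-01]
(array([-36.18, -31.06,  -4.73]), np.float64(-11.9), np.float64(-0.21510604737957123))
```

```bash
python3 -m inch '[[0,[-10,-8,-1],-3],[0,[-20,-16,-3],-6],[0,[-30,-24,-5],-9],[0,[-40,-31,-6],-11],[0,[-40,-31,-6],-11],[0,[-40,-31,-6],-11],[0,[-40,-31,-6],-11],[0,[-40,-31,-6],-11],[0,[-40,-31,-6],-11],[0,[-40,-31,-6],-11],[0,[-40,-31,-6],-11],[0,[-40,-31,-6],-11],[0,[-40,-31,-6],-11],[0,[-40,-31,-6],-11]]'
python3 - <<'E'
from h import *
P,im=snap("wrist","c1")
s=r.get_state();print(s["tool_pos"],s["q"],s["clock"])
for n in ["heatsink_mid","vise"]:
    for d in viewer.outline_of("wrist",n):print(n,d["p"],d["bbox"])
E
```

```text
clock: 2.45
tool_pos: [0.4754, 0.1811, 0.3126]
eef_rot: [0.056, 0.998, 0.0, -0.0]
contact_force: [-0.2, -0.3, 0.1]
opening: 1.0
[0.47545752 0.18103417 0.3126378 ] [-0.25292653  0.46777513 -0.30691578  1.82722785  0.17726591  0.87355912
  0.81566963] 2.5
heatsink_mid 0.83 [313.1, 268.7, 43.3, 25.2]
heatsink_mid 0.67 [421.9, 203.3, 52.3, 64.5]
vise 0.8 [295.8, 184.9, 82.6, 125.1]
vise 0.68 [595.0, 1.5, 45.0, 127.5]
```

View pics/c1.png

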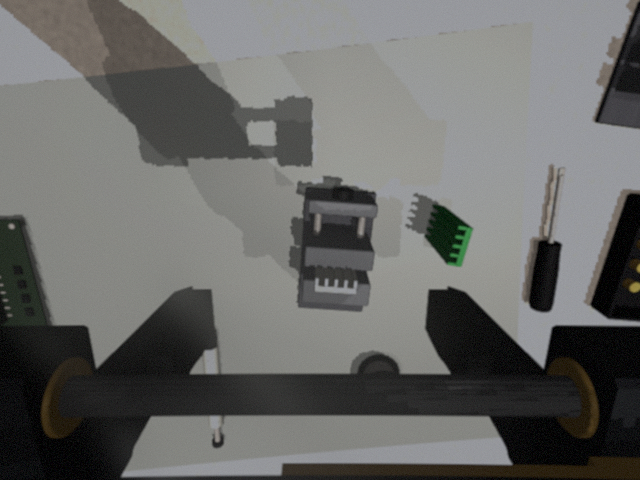

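Run:
```python
from h import *
im=cv2.imread("pics/c1.png")[:,:,::-1]
crop(im,280,175,110,140,5,"c1z")
```

```text
(no output)
```

View pics/c1z.png

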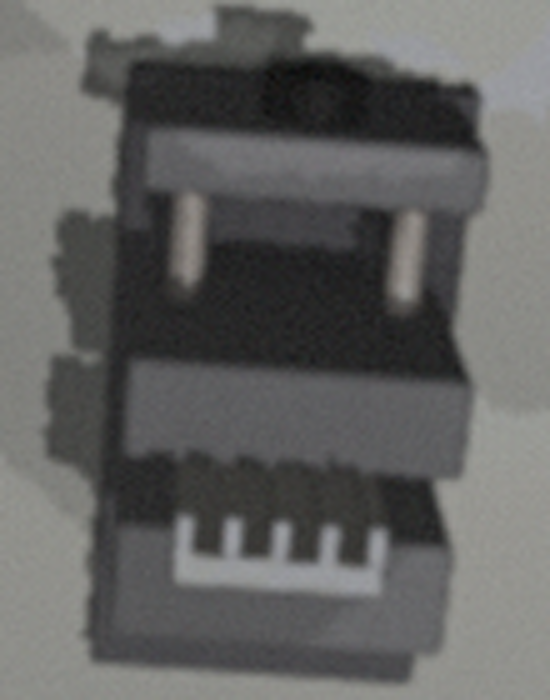

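The part in the larger vise is bare aluminium. In c1z its top end is a light comb at about x 175–387, y 515–595, with the solid plate on the far side and the teeth towards the robot. So the fins face the robot, and laying it fins up means tipping its top away from the robot. Next: a closer second view for height and heading.

Run:
```python
from h import *
P=viewer.camera_params("wrist")
for z in (.100,.103,.106):
    a,b,c,d=[at_z(P,*p,z) for p in [(315,291.8),(356.2,294.2),(316,278),(357.4,281)]]
    print(z,((a+b+c+d)/4).round(4),np.linalg.norm(b-a),np.linalg.norm(d-c),(b-a)[:2]/np.linalg.norm(b-a))
    m=(a+b+c+d)/4
print(shift([m[0]-.01,m[1]-0.03,.24],(b-a)[:2]))
```

```text
0.1 [0.5626 0.188  0.1   ] 0.03998667154574292 0.0397848571619965 [0.17393314 0.98475746]
0.103 [0.5612 0.1881 0.103 ] 0.03963998158519664 0.0394399169600081 [0.17393314 0.98475746]
0.106 [0.5598 0.1881 0.106 ] 0.03929329162465033 0.0390949767580197 [0.17393314 0.98475746]
(array([-7.61, -1.4 ,  7.26]), np.float64(3.5), np.float64(0.815874930122049))
```

```bash
python3 -m inch '[[0,[-4,-0.7,4],1.7],[0,[-7.6,-1.4,7.3],3.5],[0,[-7.6,-1.4,7.3],3.5],[0,[-7.6,-1.4,7.3],3.5],[0,[-7.6,-1.4,7.3],3.5],[0,[-7.6,-1.4,7.3],3.5]]'
python3 - <<'E'
from h import *
P,im=snap("wrist","d1"); np.save("d1.npy",P["world_to_cam"])
s=r.get_state();print(s["tool_pos"],s["q"][6],s["clock"])
for n in ["heatsink_mid"]:
    for d in viewer.outline_of("wrist",n):
        print(n,d["p"],d["bbox"]); x,y,w,h=map(int,d["bbox"])
crop(im,270,190,160,120,5,"d1z")
E
```

```text
clock: 3.2
tool_pos: [0.5499, 0.1578, 0.2411]
eef_rot: [0.087, 0.996, 0.001, 0.001]
contact_force: [-0.0, -1.2, 0.2]
opening: 1.003
[0.5500308  0.15757841 0.24117329] 0.8287725720776065 3.25
heatsink_mid 0.67 [600.9, 81.9, 37.6, 182.8]
heatsink_mid 0.65 [331.2, 213.4, 61.8, 27.4]
heatsink_mid 0.59 [463.2, 128.5, 81.1, 66.3]
```

View pics/d1.png

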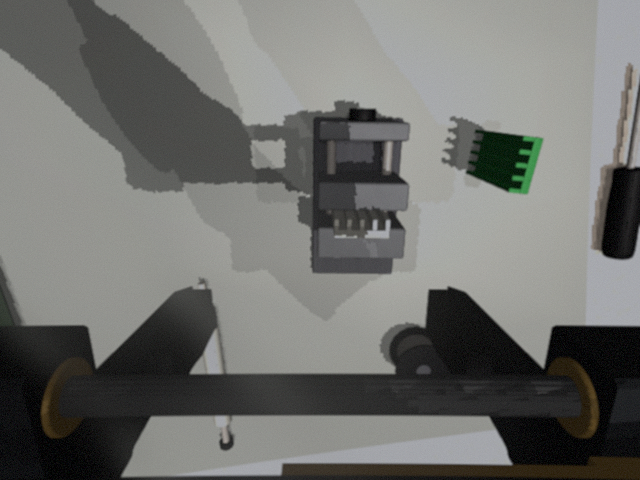

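View pics/d1z.png

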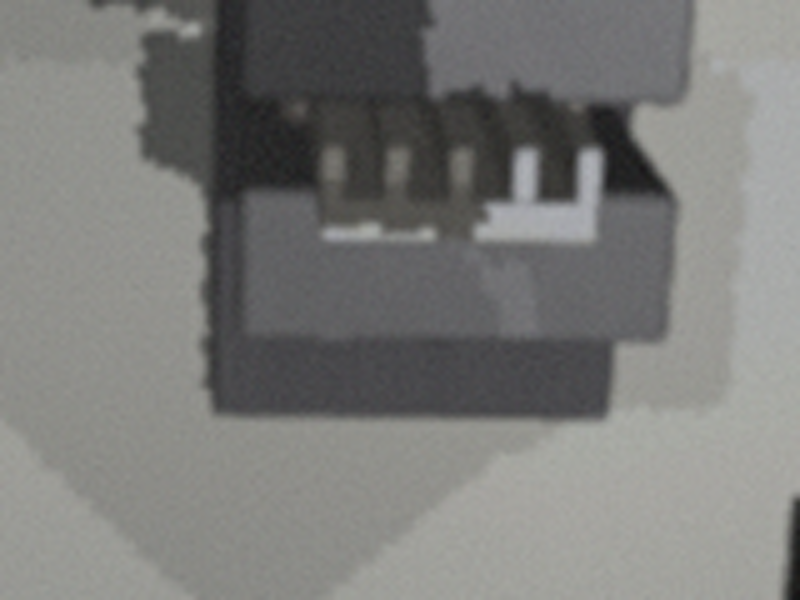

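Run:
```python
from h import *
P=viewer.camera_params("wrist");W=P["world_to_cam"]
s=r.get_state();Rt=R.from_quat(s["eef_rot"]).as_matrix();T=np.eye(4);T[:3,:3]=Rt;T[:3,3]=s["tool_pos"]
C=W@T  # tool->cam
q=np.array([0.0565,0.998,0,0]);q/=np.linalg.norm(q)
T1=np.eye(4);T1[:3,:3]=R.from_quat(q).as_matrix();T1[:3,3]=[0.47545752,0.18103417,0.3126378]
P1=dict(P);P1["world_to_cam"]=C@np.linalg.inv(T1)
A=[(315,291.8),(356.2,294.2),(316,278),(357.4,281)];B=[(334.2,238),(389.8,238.2),(334,219.4),(390.2,219.4)]
pts=[tri([ray(P1,*a),ray(P,*b)]) for a,b in zip(A,B)]
print(np.round(pts,4))
for z in (np.mean([p[2] for p in pts]),.103):
  p=np.array([at_z(P,*b,z) for b in B]);m=p.mean(0);d=(p[1]-p[0]+p[3]-p[2])/2
  print(m.round(4),np.linalg.norm(d),d[:2]/np.linalg.norm(d),np.linalg.norm(p[2]-p[0]))
  print(shift([m[0],m[1],.16],d[:2]))
print(T[:3,:2].round(3))
```

```text
[[0.5641 0.1675 0.1034]
 [0.5712 0.2068 0.1033]
 [0.5511 0.1697 0.1007]
 [0.557  0.2089 0.1041]]
[0.5607 0.188  0.1029] 0.040247932870212 [0.17517216 0.98453782] 0.014024720275209762
(array([-0.5 ,  3.19,  8.11]), np.float64(0.0), np.float64(0.8287639338565763))
[0.5607 0.188  0.103 ] 0.040227750913458635 [0.17517216 0.98453782] 0.014017687707873098
(array([-0.49,  3.19,  8.11]), np.float64(0.0), np.float64(0.8287639338565763))
[[-0.985  0.174]
 [ 0.174  0.985]
 [-0.001  0.001]]
```

```bash
python3 -m inch '[[0,[-0.5,3.2,2],0],[0,[-0.5,3.2,6],0],[0,[-0.5,3.2,10],0],[0,[-0.5,3.2,13],0],[0,[-0.5,3.2,14.6],0],[0,[-0.5,3.2,14.6],0],[0,[-0.5,3.2,14.6],0],[0,[-0.5,3.2,14.6],0]]' 50
python3 - <<'E'
from h import *
P,im=snap("side");crop(im,270,220,160,120,5,"e1")
print(r.get_state()["tool_pos"],r.get_state()["contact_force"])
E
```

```text
clock: 4.1
tool_pos: [0.562, 0.1876, 0.0954]
eef_rot: [0.088, 0.996, 0.001, 0.001]
contact_force: [0.7, -0.6, -0.2]
opening: 1.001
[0.56199191 0.18746146 0.09535707] [ 0.05996339 -0.35198786 -0.05329367]
```

View pics/e1.png

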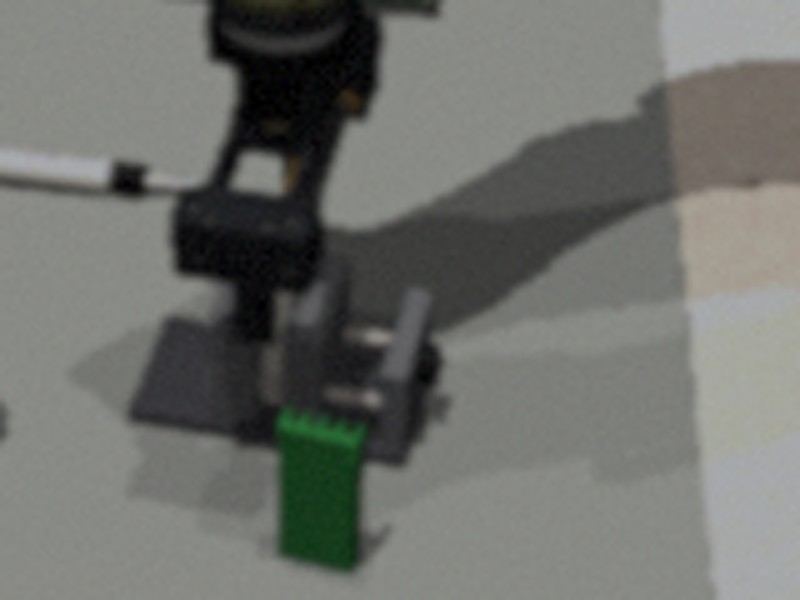

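The near finger stands over the vise at e1 (255,310), level with the part. Closing now.

```bash
python3 -m inch '[[1,[0,0,0],0],[1,[0,0,0],0],[1,[0,0,0],0],[1,[0,0,0],0],[1,[0,0,0],0],[1,[0,0,0],0],[1,[0,0,0],0],[1,[0,0,0],0]]' 50
```

```text
clock: 4.95
tool_pos: [0.561, 0.187, 0.0937]
eef_rot: [0.088, 0.996, 0.0, -0.0]
contact_force: [0.0, -0.4, 0.2]
opening: 0.446
```

```bash
python3 -m inch '[[1,[0,0,-0.4],0],[1,[0,0,-0.8],0],[1,[0,0,-1.2],0],[1,[0,0,-1.6],0],[1,[0,0,-2],0],[1,[0,0,-2],0]]' 50; python3 -m inch '[[1,[0,0,-0.5],0],[1,[0,0,-1],0],[1,[0,0,-1.5],0],[1,[0,0,-2],0],[1,[0,0,-2.5],0],[1,[0,0,-3],0],[1,[0,0,-3.5],0],[1,[0,0,-4],0],[1,[0,0,-4.5],0],[1,[0,0,-5],0],[1,[0,0,-6],0],[1,[0,0,-7],0],[1,[0,0,-7],0]]' 50
python3 - <<'E'
from h import *
P,im=snap("side");crop(im,270,200,160,120,5,"f1")
E
```

```text
clock: 5.55
tool_pos: [0.561, 0.1867, 0.1145]
eef_rot: [0.088, 0.996, -0.0, 0.0]
contact_force: [-0.3, -0.4, -0.1]
opening: 0.448
clock: 6.85
tool_pos: [0.5622, 0.1876, 0.1859]
eef_rot: [0.088, 0.996, 0.001, 0.002]
contact_force: [-0.1, -0.6, -0.7]
opening: 0.446
```

View pics/f1.png

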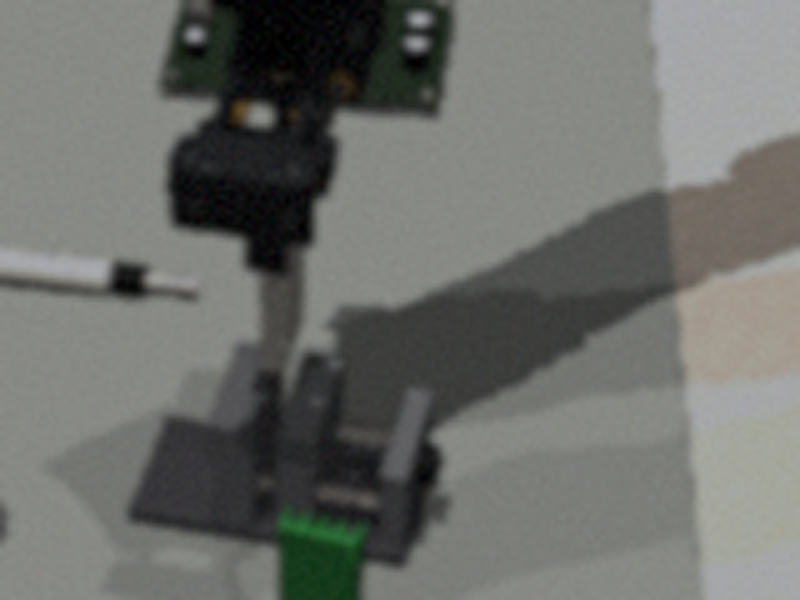

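The part hangs clear of the jaws (f1 (280,310), lower end at about (275,370)), with no slip visible. I'll carry it to free bench at about (0.48, 0.0).

Run:
```python
from h import *
print(shift([.48,0,.20]), shift([.48,0,.11]))
```

```text
(array([  4.75, -19.88,  -1.54]), 0, np.float64(0.7671161492206371)) (array([  4.77, -19.89,   7.46]), 0, np.float64(0.7671161492206371))
```

```bash
python3 -m inch '[[1,[0,0,-2],0],[1,[1,-3,-2],0],[1,[2,-6,-2],0],[1,[3,-10,-2],0],[1,[4,-14,-1],0],[1,[4.7,-18,1],0],[1,[4.7,-19.9,3],0],[1,[4.7,-19.9,5],0],[1,[4.7,-19.9,7.5],0],[1,[4.7,-19.9,8.4],0],[1,[4.7,-19.9,8.4],0],[1,[4.7,-19.9,8.4],0]]' 50
python3 - <<'E'
from h import *
P,im=snap("side");crop(im,280,170,160,120,5,"g1")
P2,im2=snap("top");crop(im2,240,180,200,150,4,"g2")
s=r.get_state();print(s["tool_pos"],s["q"],s["clock"])
c=np.array(s["tool_pos"])
print(proj(P,[c+[0,0,-.081],c+[0,0,.009],c*[1,1,0]]))
E
```

```text
clock: 8.1
tool_pos: [0.4801, -0.0004, 0.1002]
eef_rot: [0.088, 0.996, 0.0, 0.0]
contact_force: [0.0, -0.4, -0.7]
opening: 0.447
[ 4.80414660e-01 -4.19909178e-04  1.00602854e-01] [-0.00925333  0.77887074 -0.13907125  2.11878712  0.38025014  0.26516745
  0.91759887] 8.2
[[355.99073267 250.60209015]
 [357.15064591 225.28891651]
 [355.7472928  255.90835415]]
```

View pics/g1.png

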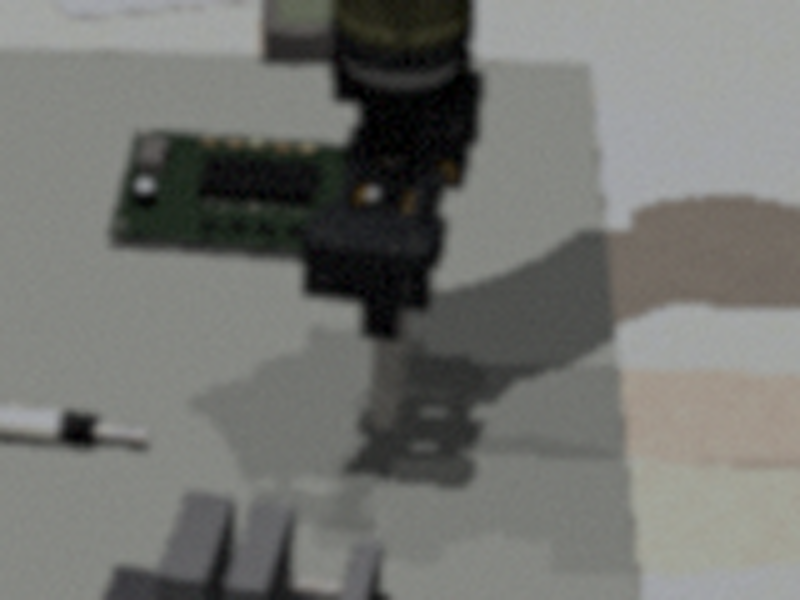

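```bash
python3 -m inch '[[1,[0,0,0.5],0],[1,[0,0,1.0],0],[1,[0,0,1.4],0],[1,[0,0,1.4],0]]' 50;python3 -m inch '[[1,[0,0,0.2],0],[1,[0,0,0.4],0],[1,[0,0,0.4],0]]' 50
```

```text
clock: 8.6
tool_pos: [0.4794, -0.0006, 0.0851]
eef_rot: [0.088, 0.996, -0.0, -0.001]
contact_force: [-0.2, 0.3, 0.2]
opening: 0.452
clock: 8.9
tool_pos: [0.48, -0.0007, 0.083]
eef_rot: [0.088, 0.996, -0.0, 0.001]
contact_force: [-1.9, 0.7, 15.2]
opening: 0.449
```

Contact at TCP about 0.083, so the lower end is on the bench. I'll ease off, open a little, rise so that only the tips overlap the top by about 10 mm, then regrip lightly.

```bash
python3 -m inch '[[1,[0,0,-0.1],0],[1,[0,0,-0.1],0],[0.48,[0,0,-0.1],0],[0.48,[0,0,-0.1],0],[0.48,[0,0,-0.1],0],[0.48,[0,0,-0.6],0],[0.48,[0,0,-1.2],0],[0.48,[0,0,-1.2],0],[1,[0,0,-1.2],0],[1,[0,0,-1.2],0],[1,[0,0,-1.2],0]]' 5;  python3 - <<'E'
from h import *
P,im=snap("side");crop(im,300,190,110,82,7,"i1")
P2,im2=snap("wrist","i2")
s=r.get_state();print(s["tool_pos"],s["opening"],s["contact_force"])
E
```

```text
clock: 10.0
tool_pos: [0.4801, -0.0006, 0.094]
eef_rot: [0.088, 0.996, 0.0, 0.0]
contact_force: [0.0, -0.3, 6.0]
opening: 0.455
[ 0.48005251 -0.00063661  0.09400339] 0.4471810236495575 [-0.71382028  0.25274199  6.06412279]
```

View pics/i1.png

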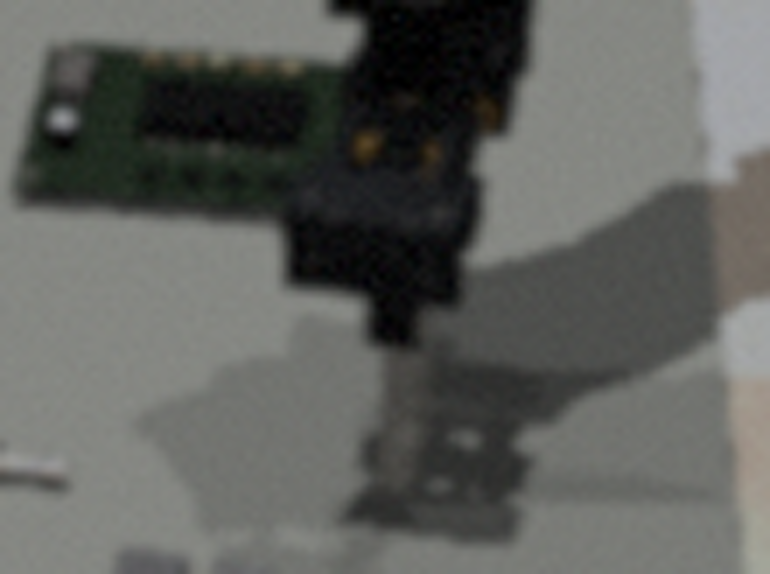

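View pics/i2.png

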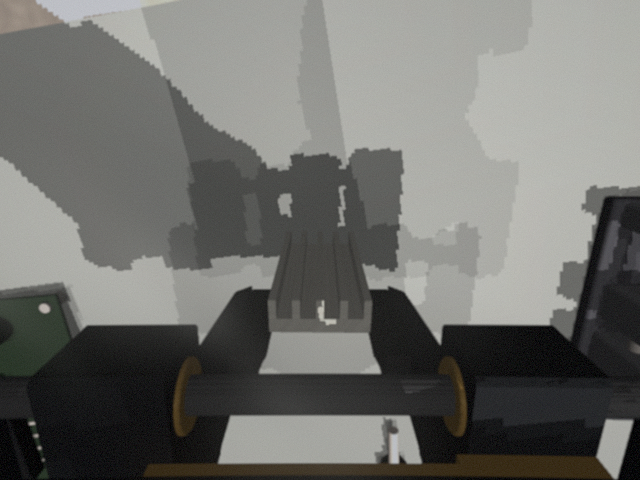

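The wrist picture i2 shows the part standing between the tips, fins (270–370, 235–320) towards the robot. First half of the tipping arc, away from the robot.

```bash
python3 -m inch '[[1,[-0.4,0,0],0],[1,[-0.8,0,0],0],[1,[-1.5,0,0],0],[1,[-2.2,0,0.1],0],[1,[-2.9,0,0.3],0],[1,[-3.6,0,0.5],0],[1,[-4.3,0,0.8],0],[1,[-4.3,0,0.8],0]]' 4;  python3 - <<'E'
from h import *
P,im=snap("side");crop(im,300,190,110,82,7,"j1")
P2,im2=snap("wrist","j2")
s=r.get_state();print(s["tool_pos"],s["opening"],s["contact_force"])
E
```

```text
clock: 10.9
tool_pos: [0.5234, -0.0085, 0.0852]
eef_rot: [0.089, 0.996, 0.0, 0.001]
contact_force: [1.3, -0.6, 2.6]
opening: 0.453
[ 0.52260811 -0.00828125  0.08562447] 0.45199828403112363 [ 1.33948287 -0.76770375  1.39570519]
```

View pics/j1.png

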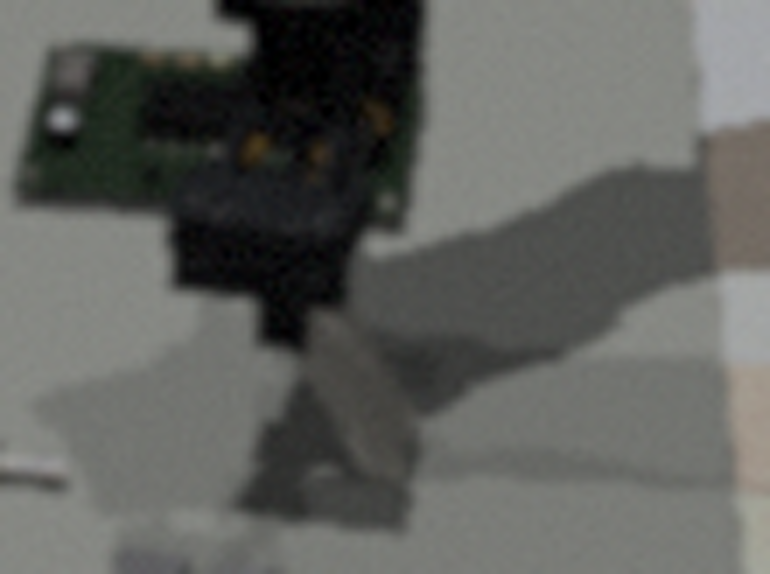

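View pics/j2.png

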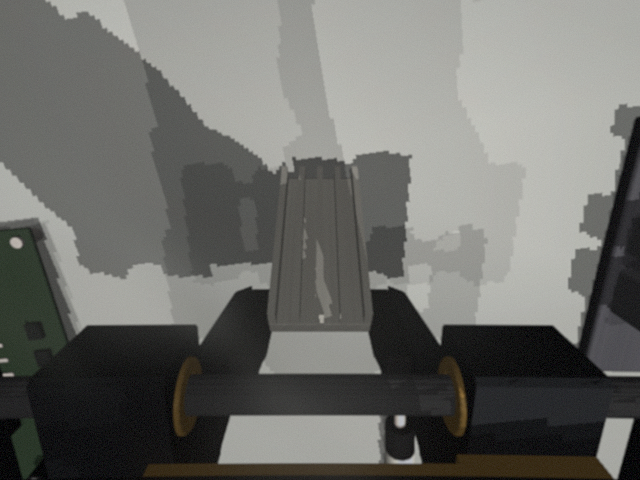

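About 30° tipped with the foot holding, fins turning up. Continuing down the arc.

```bash
python3 -m inch '[[1,[-0.5,0,0.25],0],[1,[-1.0,0,0.55],0],[1,[-1.45,0,0.9],0],[1,[-1.9,0,1.2],0],[1,[-2.3,0,1.6],0],[1,[-2.7,0,2.0],0],[1,[-3.05,0,2.4],0],[1,[-3.4,0,2.85],0],[1,[-3.7,0,3.3],0],[1,[-3.95,0,3.8],0],[1,[-4.2,0,4.3],0],[1,[-4.4,0,4.8],0],[1,[-4.5,0,5.2],0],[1,[-4.6,0,5.5],0],[1,[-4.7,0,5.9],0],[1,[-4.75,0,6.3],0],[1,[-4.75,0,6.3],0]]' 4;  python3 - <<'E'
from h import *
P,im=snap("side");crop(im,300,190,110,82,7,"k1")
P2,im2=snap("wrist","k2")
s=r.get_state();print(s["tool_pos"],s["opening"],s["contact_force"])
E
```

```text
clock: 12.7
tool_pos: [0.5686, -0.0165, 0.0222]
eef_rot: [0.088, 0.996, -0.0, -0.0]
contact_force: [-0.2, -0.2, -0.6]
opening: 0.454
[ 0.56860108 -0.01650349  0.022573  ] 0.4541638829268915 [-0.03600494 -0.67775824 -1.33659686]
```

View pics/k1.png

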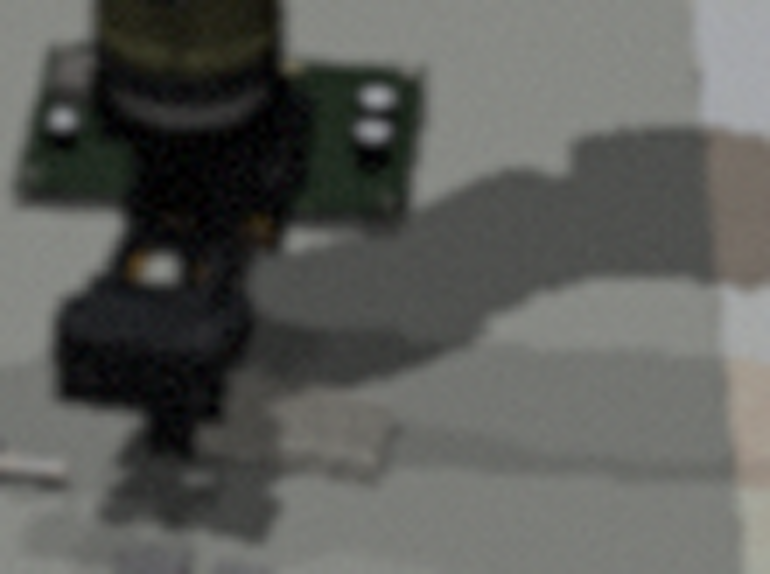

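View pics/k2.png

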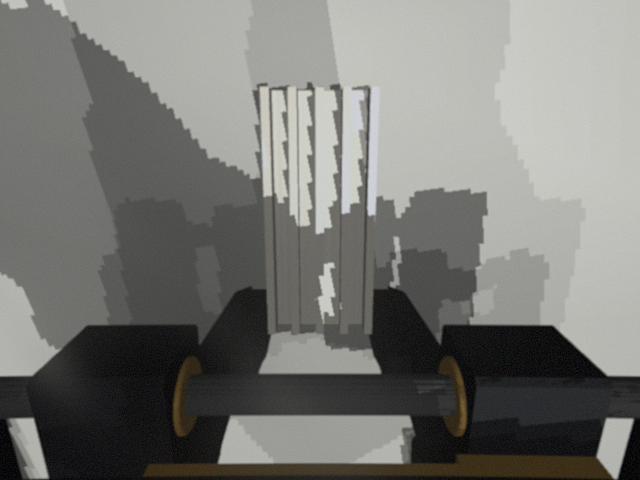

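Nearly flat, fins up. Lowering the last 5 mm, then releasing.

```bash
python3 -m inch '[[1,[-0.05,0,0.2],0],[1,[-0.05,0,0.35],0],[1,[-0.05,0,0.5],0],[1,[-0.05,0,0.5],0],[0.4,[-0.05,0,0.5],0],[0.2,[-0.05,0,0.5],0],[0,[-0.05,0,0.5],0],[0,[-0.05,0,0.5],0],[0,[-0.05,0,0.5],0]]' 4;  python3 - <<'E'
from h import *
s=r.get_state();print(s["tool_pos"],s["opening"],s["contact_force"])
E
python3 -m inch '[[0,[0,0,-2],0],[0,[0,0,-6],0],[0,[2,0,-10],0],[0,[4.6,0,-14],0],[0,[4.6,0,-18],0],[0,[4.6,0,-18],0],[0,[4.6,0,-18],0],[0,[4.6,0,-18],0],[0,[4.6,0,-18],0]]';python3 - <<'E'
from h import *
P2,im2=snap("wrist","l2")
for d in viewer.outline_of("wrist","heatsink_mid"): print(d["p"],d["bbox"],corners(d["pixels"]).round(1).tolist())
P,im=snap("side","l0")
for d in viewer.outline_of("side","heatsink_mid"): print(d["p"],d["bbox"],corners(d["pixels"]).round(1).tolist())
crop(im,270,180,120,90,6,"l1")
s=r.get_state();print(s["tool_pos"],s["q"][6],s["opening"],s["contact_force"])
E
```

```text
clock: 13.7
tool_pos: [0.5694, -0.0166, 0.0177]
eef_rot: [0.088, 0.996, 0.0, 0.0]
contact_force: [0.1, 0.6, -0.8]
opening: 0.881
[ 0.56935299 -0.01663611  0.01774477] 0.8805957086917435 [ 0.12687891  0.55607425 -0.80776598]
clock: 14.6
tool_pos: [0.5234, -0.0087, 0.1964]
eef_rot: [0.088, 0.996, -0.0, -0.001]
contact_force: [0.6, 0.5, 1.0]
opening: 1.0
0.64 [293.1, 160.2, 51.7, 109.9] [[295.0, 267.0], [295.0, 160.0], [345.0, 160.0], [345.0, 267.0]]
0.76 [325.7, 302.8, 20.2, 32.9] [[324.0, 303.0], [342.0, 303.0], [342.0, 333.0], [324.0, 333.0]]
0.75 [322.6, 246.3, 34.1, 13.0] [[322.6000061035156, 254.5], [324.3999938964844, 242.89999389648438], [355.0, 247.39999389648438], [353.20001220703125, 259.1000061035156]]
[ 0.52378372 -0.00854643  0.19693585] 1.0223414933780266 0.999113224512377 [ 0.1514846   0.69369561 -0.46267048]
```

View pics/l2.png

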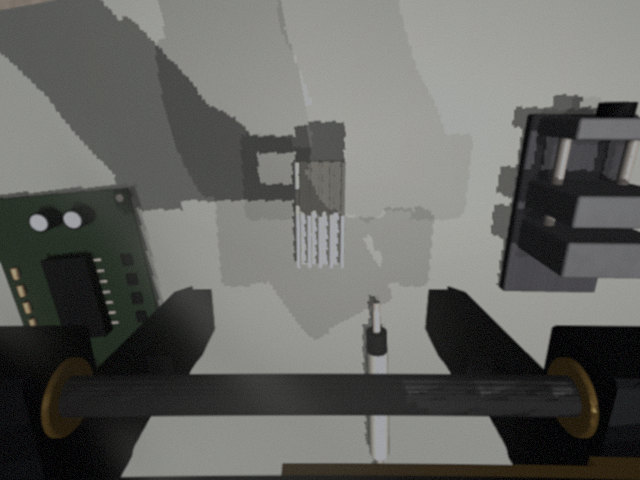

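View pics/l1.png

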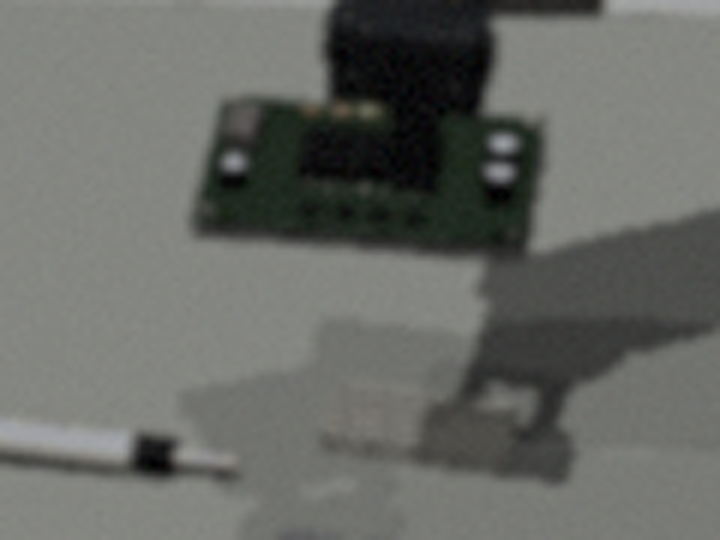

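Released; it lies flat with the fins up at wrist (295–345, 160–267). Measuring its pose and then looking at the board from two places.

Run:
```python
from h import *
P=viewer.camera_params("wrist")
im=cv2.imread("pics/l2.png")[:,:,::-1]; crop(im,270,145,100,135,5,"l2z")
p=np.array([at_z(P,*b,.014) for b in [(295,267.5),(345,267.5),(345,160.5),(295,160.5)]])
m=p.mean(0); d=(p[0]+p[1]-p[2]-p[3])/2
print(m.round(4),np.linalg.norm(d),d[:2]/np.linalg.norm(d),np.linalg.norm(p[1]-p[0]))
print(shift([.49,-.20,.28]))
np.save("l2.npy",P["world_to_cam"])
```

```text
[ 0.5314 -0.0083  0.014 ] 0.09174972014970151 [ 0.98470378 -0.17423681] 0.04330958209103264
(array([ -0.03, -19.44,  -8.3 ]), 0, np.float64(1.0223414933780266))
```

View pics/l2z.png

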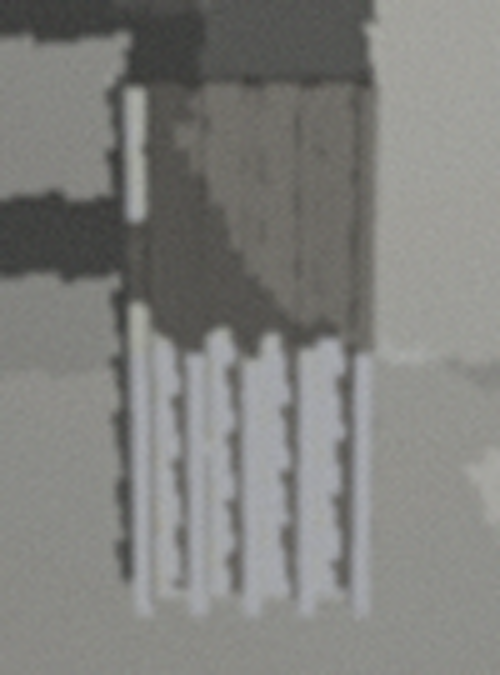

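```bash
python3 -m inch '[[0,[0,-5,-2],0],[0,[0,-10,-4],0],[0,[0,-15,-6],0],[0,[0,-19.4,-8],0],[0,[0,-19.4,-8],0],[0,[0,-19.4,-8],0],[0,[0,-19.4,-8],0]]';python3 - <<'E'
from h import *
P2,im2=snap("wrist","m1"); np.save("m1.npy",P2["world_to_cam"])
for n in ["module_top","board"]:
  for d in viewer.outline_of("wrist",n): print(n,d["p"],d["bbox"],corners(d["pixels"]).round(1).tolist())
s=r.get_state();print(s["tool_pos"],s["q"],s["clock"])
E
```

```text
clock: 15.5
tool_pos: [0.49, -0.1977, 0.2771]
eef_rot: [0.087, 0.996, 0.001, -0.0]
contact_force: [-0.6, -0.2, -0.4]
opening: 0.998
module_top 0.55 [238.2, 174.1, 125.8, 159.3] [[238.39999389648438, 182.10000610351562], [355.79998779296875, 172.0], [369.0, 325.5], [251.60000610351562, 335.6000061035156]]
board 0.9 [238.6, 172.3, 124.2, 162.4] [[238.1999969482422, 181.60000610351562], [355.79998779296875, 170.89999389648438], [369.8999938964844, 325.79998779296875], [252.3000030517578, 336.5]]
[ 0.49019635 -0.19713657  0.27701215] [ 0.52866125  0.54598343 -0.3703311   1.81936162  0.25693615  0.82495578
  1.42941607] 15.65
```

View pics/m1.png

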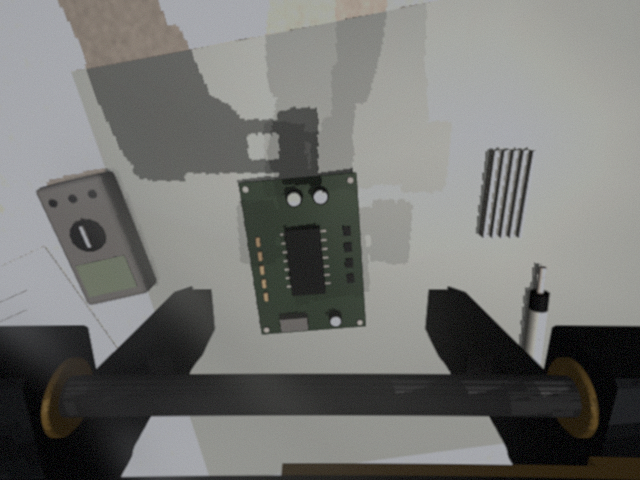

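The module is the black block at (285–327, 226–296), on the board at (238–367, 170–335). Now a closer, shifted second view.

```bash
python3 -m inch '[[0,[-2,-1.5,4],-2.5],[0,[-4.5,-3,8],-5],[0,[-4.5,-3,8],-5],[0,[-4.5,-3,8],-5],[0,[-4.5,-3,8],-5],[0,[-4.5,-3,8],-5]]';python3 - <<'E'
from h import *
P2,im2=snap("wrist","n1"); np.save("n1.npy",P2["world_to_cam"])
crop(im2,260,120,160,200,4,"n1z")
crop(cv2.imread("pics/m1.png")[:,:,::-1],230,165,145,175,4,"m1z")
s=r.get_state();print(s["tool_pos"],s["q"][6],s["clock"])
E
```

```text
clock: 16.25
tool_pos: [0.5296, -0.236, 0.1998]
eef_rot: [0.044, 0.999, -0.0, 0.001]
contact_force: [-0.3, 0.2, 1.1]
opening: 1.001
[ 0.52952316 -0.23633295  0.19973705] 1.4992913507628527 16.3
```

View pics/n1z.png

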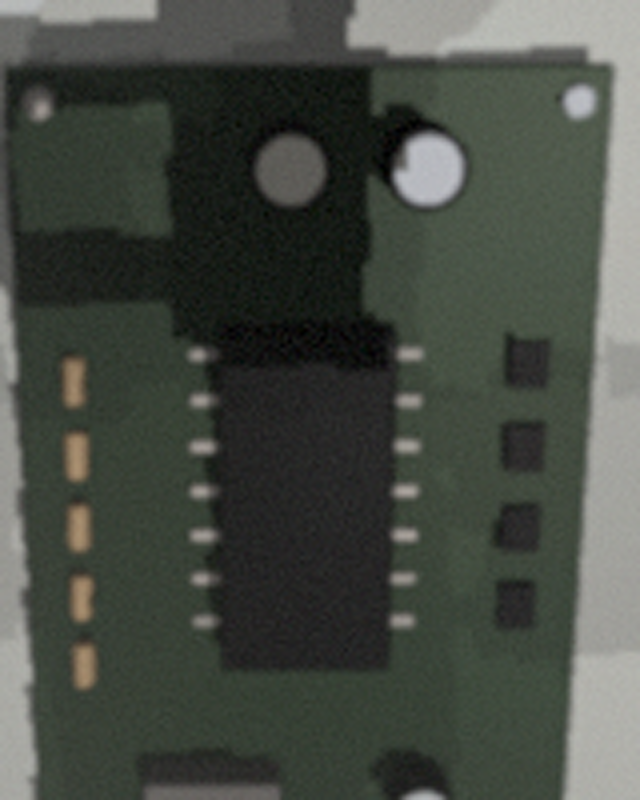

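View pics/m1z.png

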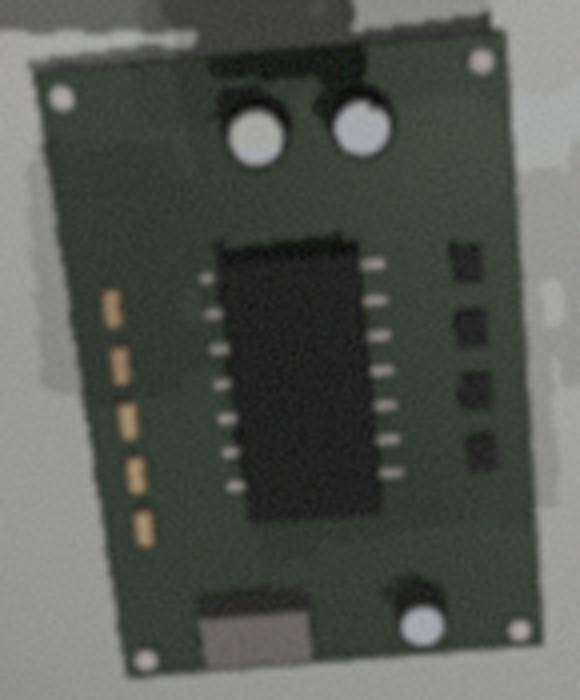

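Run:
```python
from h import *
P=viewer.camera_params("wrist")
Pn=dict(P);Pn["world_to_cam"]=np.load("n1.npy");Pm=dict(P);Pm["world_to_cam"]=np.load("m1.npy")
n=[(260+x/4,120+y/4) for x,y in [(218,367),(394,367),(388,668),(222,668)]]
m=[(230+x/4,165+y/4) for x,y in [(222,264),(360,254),(381,510),(250,522)]]
print(np.round([tri([ray(Pn,*a),ray(Pm,*b)]) for a,b in zip(n,m)],4))
for z in (.026,):
  for PP,q in ((Pn,n),(Pm,m)):
    p=np.array([at_z(PP,*a,z) for a in q]);c=p.mean(0);d=(p[2]+p[3]-p[0]-p[1])/2;w=(p[1]+p[2]-p[0]-p[3])/2
    print(c.round(4),np.linalg.norm(d),np.degrees(np.arctan2(d[1],d[0])),np.linalg.norm(w),np.degrees(np.arctan2(w[1],w[0])))
# board corners for heading/centre z=.014
b=[(230+x/4,165+y/4) for x,y in [(35,68),(500,35),(542,642),(128,675)]]
p=np.array([at_z(Pm,*a,.014) for a in b]);c=p.mean(0);d=(p[2]+p[3]-p[0]-p[1])/2;w=(p[1]+p[2]-p[0]-p[3])/2
print("board",c.round(4),np.linalg.norm(d),np.degrees(np.arctan2(d[1],d[0])),np.linalg.norm(w),np.degrees(np.arctan2(w[1],w[0])))
# heatsink in m1 
h=[(487,149),(533,150),(519,237),(478,235)]
s=r.get_state();Rm=R.from_quat(s["eef_rot"]).as_matrix();print(Rm[:,:2].round(3))
print(shift([.5323,-.0085,.10],[.174,.985]), s["q"])
```

```text
[[ 0.5361 -0.241  -0.0027]
 [ 0.5376 -0.203   0.0047]
 [ 0.5998 -0.2092  0.0275]
 [ 0.5969 -0.2443  0.0278]]
[ 0.566  -0.2242  0.026 ] 0.06645105251130475 -4.408948786026987 0.0354302855160762 85.05936399113229
[ 0.563  -0.2235  0.026 ] 0.07256560014727735 -5.477900559262699 0.03540253311109187 85.07180939011718
board [ 0.5628 -0.224   0.014 ] 0.1749333353699308 -4.629242724315639 0.11827322547112679 84.65682301719137
[[-0.996  0.088]
 [ 0.088  0.996]
 [-0.003 -0.001]]
(array([ 1.77, 22.73,  9.95]), np.float64(4.9), np.float64(1.4992913507628527)) [ 0.54366303  0.71082479 -0.34888333  1.75668288  0.34098564  0.73088291
  1.49929135]
```

Module centre at about (0.5625, -0.224), top about 27 mm (triangulated at its far edge), heading -5°, agreeing with the board outline. The near edge in n1 disagreed because the gripper's shadow lies on it, so I'm not using it. Going back over the heat sink, with one look on the way.

```bash
python3 -m inch '[[0,[0.5,5,-1],1],[0,[1,10,-1],2],[0,[1.5,15,-1],4],[0,[1.8,20,0],4.9],[0,[1.8,22.7,2],4.9],[0,[1.8,22.7,4],4.9],[0,[1.8,22.7,4],4.9],[0,[1.8,22.7,4],4.9]]';python3 - <<'E'
from h import *
P2,im2=snap("wrist","o1"); np.save("o1.npy",P2["world_to_cam"])
crop(im2,260,120,130,150,5,"o1z")
s=r.get_state();print(s["tool_pos"],s["q"][6],s["clock"])
E
```

```text
clock: 17.1
tool_pos: [0.5315, -0.0099, 0.1587]
eef_rot: [0.088, 0.996, -0.0, 0.0]
contact_force: [0.3, -0.1, 0.0]
opening: 1.001
[ 0.53184384 -0.01023757  0.15902384] 1.0074286472354235 17.15
```

View pics/o1z.png

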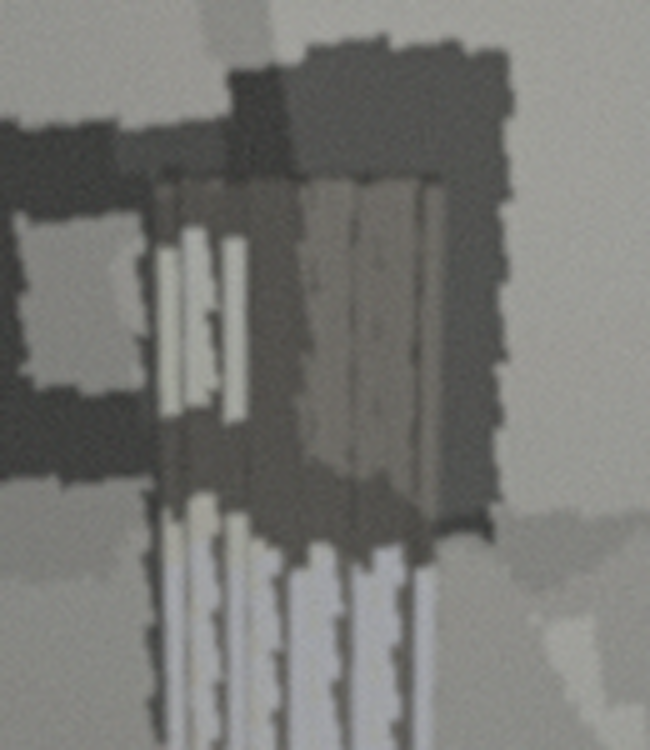

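View pics/o1.png

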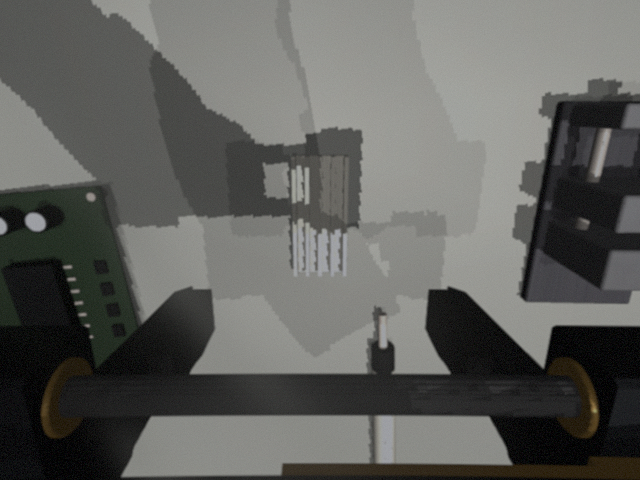

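Run:
```python
from h import *
P=viewer.camera_params("wrist"); im=cv2.imread("pics/o1.png")[:,:,::-1]; crop(im,270,220,100,75,7,"o1y")
P1=dict(P);P1["world_to_cam"]=np.load("o1.npy");P2=dict(P);P2["world_to_cam"]=np.load("l2.npy")
print("far tri",tri([ray(P1,319.5,275.3),ray(P2,320.5,267.4)]).round(4),"near tri",tri([ray(P1,320,156),ray(P2,320.3,161.4)]).round(4))
for PP,f,n in((P1,(319.5,275.3),(320,156)),(P2,(320.5,267.4),(320.3,161.4))):
  for z in (.014,.006):
    a=at_z(PP,*f,z);b=at_z(PP,*n,z);print(z,a.round(4),b.round(4),np.linalg.norm(a-b),((a+b)/2).round(4))
```

```text
far tri [ 0.5914 -0.0189 -0.0227] near tri [0.4818 0.0005 0.0546]
0.014 [ 0.5753 -0.0165  0.014 ] [ 4.864e-01 -4.000e-04  1.400e-02] 0.09029948996879122 [ 0.5309 -0.0085  0.014 ]
0.006 [ 0.5788 -0.0171  0.006 ] [ 0.4874 -0.0006  0.006 ] 0.09289821606579939 [ 0.5331 -0.0088  0.006 ]
0.014 [ 0.5765 -0.0159  0.014 ] [ 4.869e-01 -2.000e-04  1.400e-02] 0.09095974979343963 [ 0.5317 -0.008   0.014 ]
0.006 [ 0.5798 -0.0164  0.006 ] [ 4.879e-01 -4.000e-04  6.000e-03] 0.09326010141912398 [ 0.5338 -0.0084  0.006 ]
```

View pics/o1y.png

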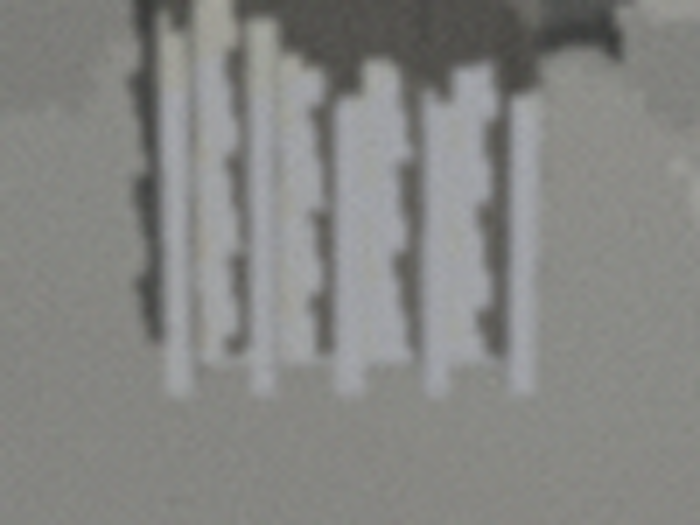

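Run:
```python
from h import *
print(shift([.5315,-.0084,.016],[.174,.985]))
```

```text
(array([ 0.09,  0.18, 14.3 ]), np.float64(-0.1), np.float64(1.0074286472354235))
```

```bash
python3 -m inch '[[0,[0.1,0.2,4],0],[0,[0.1,0.2,8],0],[0,[0.1,0.2,11],0],[0,[0.1,0.2,13],0],[0,[0.1,0.2,14.2],0],[0,[0.1,0.2,14.2],0],[0,[0.1,0.2,14.2],0],[0.5,[0.1,0.2,14.2],0],[1,[0.1,0.2,14.2],0],[1,[0.1,0.2,14.2],0],[1,[0.1,0.2,14.2],0],[1,[0.1,0.2,14.2],0],[1,[0.1,0.2,14.2],0]]' 15;python3 - <<'E'
from h import *
P2,im2=snap("wrist","p1")
s=r.get_state();print(s["tool_pos"],s["opening"],s["contact_force"])
E
```

```text
clock: 18.45
tool_pos: [0.5306, -0.0072, 0.0157]
eef_rot: [0.087, 0.996, -0.0, -0.0]
contact_force: [-0.1, -0.7, 1.2]
opening: 0.475
[ 0.53056567 -0.00739727  0.01570528] 0.4538330954021629 [ 0.32110213 -0.26914092  0.67882891]
```

View pics/p1.png

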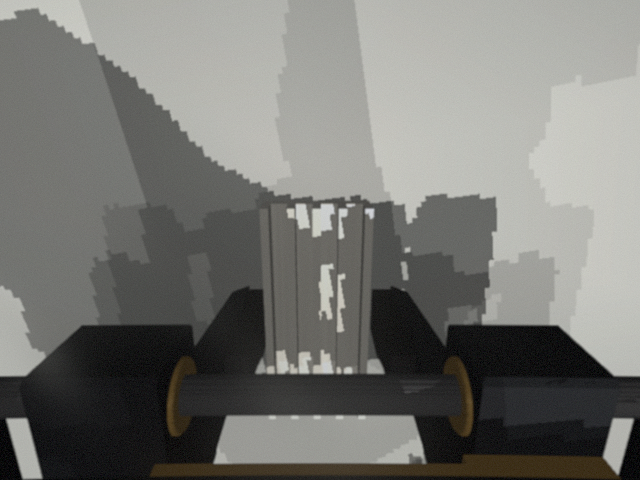

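Run:
```python
from h import *
P=viewer.camera_params("wrist"); im=cv2.imread("pics/p1.png")[:,:,::-1]; crop(im,240,190,150,240,3,"p1z")
s=r.get_state();Rm=R.from_quat(s["eef_rot"]).as_matrix()
for n,f in (((317,204),(319,418)),):
  a=at_z(P,*n,.014);b=at_z(P,*f,.014);print(np.linalg.norm(a-b),(Rm.T@((a+b)/2-s["tool_pos"])).round(4),(Rm.T@(a-s["tool_pos"])).round(4),(Rm.T@(b-s["tool_pos"])).round(4))
```

```text
0.09225043288042684 [-0.0002  0.0008  0.0017] [0.0459 0.0004 0.0017] [-0.0464  0.0012  0.0017]
```

View pics/p1z.png

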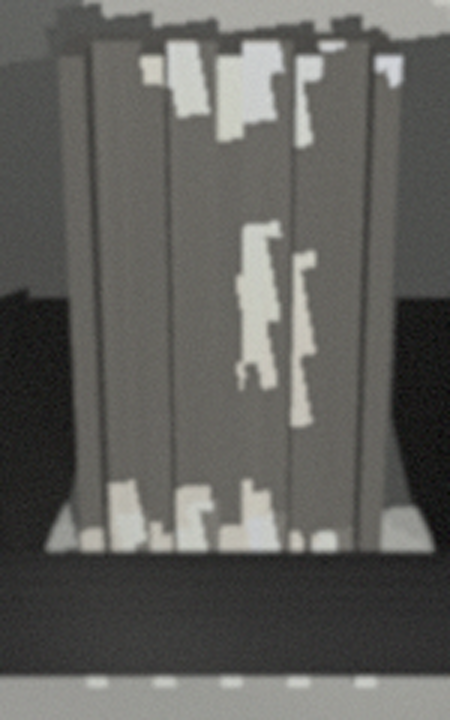

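```bash
python3 -m inch '[[1,[0,0,-1],0],[1,[0,0,-3],0],[1,[0,0,-6],0],[1,[0,0,-9],0],[1,[0,0,-9],0],[1,[0,0,-9],0]]' 20
python3 - <<'E'
from h import *
P=viewer.camera_params("wrist")
s=r.get_state();Rm=R.from_quat(s["eef_rot"]).as_matrix();print(s["tool_pos"],s["opening"],s["contact_force"])
P2,im=snap("wrist","q1")
W=P["world_to_cam"];zt=s["tool_pos"][2]-.0017
for n,f in (((317,209),(319,419)),):
  a=at_z(P,*n,zt);b=at_z(P,*f,zt);print(np.linalg.norm(a-b),(Rm.T@((a+b)/2-s["tool_pos"])).round(4))
print(shift([.5615,-.2237,.105],[.087,.996]))
E
```

```text
clock: 19.1
tool_pos: [0.5309, -0.0072, 0.1064]
eef_rot: [0.088, 0.996, 0.0, 0.001]
contact_force: [-1.1, 1.1, -0.7]
opening: 0.457
[ 0.53091762 -0.00719792  0.10638672] 0.4569622826066653 [-1.11850156  1.05679617 -0.70939314]
0.09102449779805712 [-0.0014  0.0008  0.0017]
(array([ -6.84, -20.77,   0.05]), np.float64(-5.0), np.float64(0.9611365132688586))
```

View pics/q1.png

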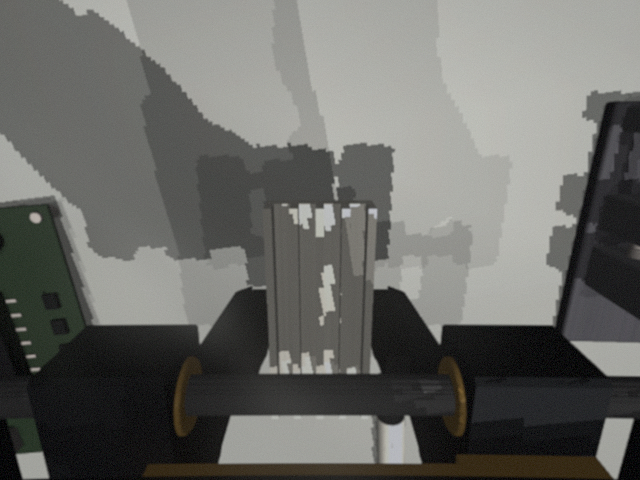

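```bash
python3 -m inch '[[1,[-1,-3,0],0],[1,[-2,-6.5,0],-1],[1,[-3.5,-11,0],-2.5],[1,[-5,-15,0],-4],[1,[-6.2,-19,0],-5],[1,[-6.8,-20.8,0],-5],[1,[-6.8,-20.8,0],-5],[1,[-6.8,-20.8,0],-5],[1,[-6.8,-20.8,0],-5],[1,[-6.8,-20.8,0],-5]]' 20
python3 - <<'E'
from h import *
s=r.get_state();print(s["tool_pos"],s["opening"],s["contact_force"],s["q"])
P2,im=snap("wrist","s1")
print(shift([.5611,-.2239,.047],[.0872,.996]))
E
```

```text
clock: 20.15
tool_pos: [0.5615, -0.2214, 0.1055]
eef_rot: [0.042, 0.999, 0.001, -0.0]
contact_force: [-0.3, 0.6, -1.1]
opening: 0.449
[ 0.56146428 -0.22144454  0.10545184] 0.44913177557271056 [-0.33841978  0.5576482  -1.07281504] [ 0.48325357  0.87487967 -0.32664893  1.73818167  0.44645353  0.60374992
  1.37982042]
(array([ 0.02, -0.22,  5.86]), np.float64(0.1), np.float64(1.3799448157208765))
```

View pics/s1.png

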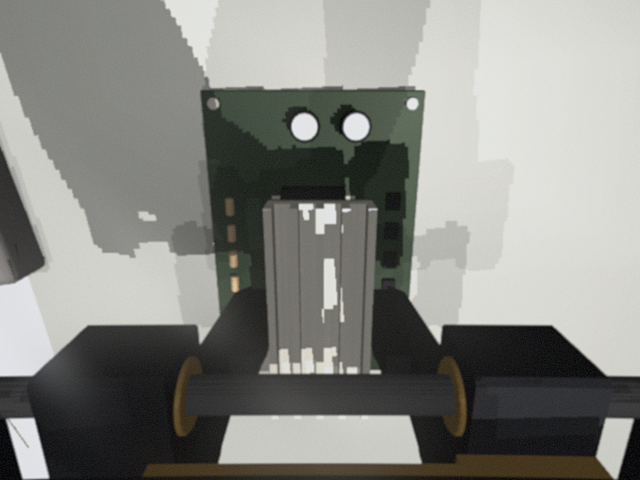

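Run:
```python
from h import *
P=viewer.camera_params("wrist");s=r.get_state();Rm=R.from_quat(s["eef_rot"]).as_matrix()
f=lambda u,v,z:(Rm.T@(at_z(P,u,v,z)-s["tool_pos"])).round(4)
zt=s["tool_pos"][2]-.0017
print("board L,R edge",f(203,92,.014),f(424,92,.014),"holes",f(213,104,.0145),f(413,104,.0145))
print("hs near corners",f(265,209,zt),f(376,209,zt))
```

```text
board L,R edge [ 0.0856 -0.0612  0.0916] [0.0858 0.0569 0.0917] holes [ 0.0796 -0.0563  0.0911] [0.0797 0.0514 0.0912]
hs near corners [ 0.044  -0.0181  0.0017] [0.044  0.0211 0.0017]
```

```bash
python3 -m inch '[[1,[-0.05,-0.28,1.5],0],[1,[-0.05,-0.28,3],0],[1,[-0.05,-0.28,4.5],0],[1,[-0.05,-0.28,5.4],0],[1,[-0.05,-0.28,5.7],0],[1,[-0.05,-0.28,5.9],0],[1,[-0.05,-0.28,5.9],0],[1,[-0.05,-0.28,5.9],0]]' 20; python3 -m inch '[[1,[0,0,0.1],0],[1,[0,0,0.2],0],[1,[0,0,0.3],0],[1,[0,0,0.3],0]]'
python3 - <<'E'
from h import *
s=r.get_state();print(s["tool_pos"],s["contact_force"])
P2,im=snap("side");crop(im,280,170,120,90,6,"t1")
E
```

```text
clock: 21.0
tool_pos: [0.5621, -0.2267, 0.0472]
eef_rot: [0.044, 0.999, -0.0, 0.0]
contact_force: [-0.3, 0.7, -1.2]
opening: 0.452
clock: 21.4
tool_pos: [0.5616, -0.2266, 0.0436]
eef_rot: [0.044, 0.999, 0.0, -0.0]
contact_force: [-0.4, 0.6, -1.1]
opening: 0.451
[ 0.56160397 -0.22661591  0.04360818] [-0.41009659  0.61491998 -1.05756068]
```

View pics/t1.png

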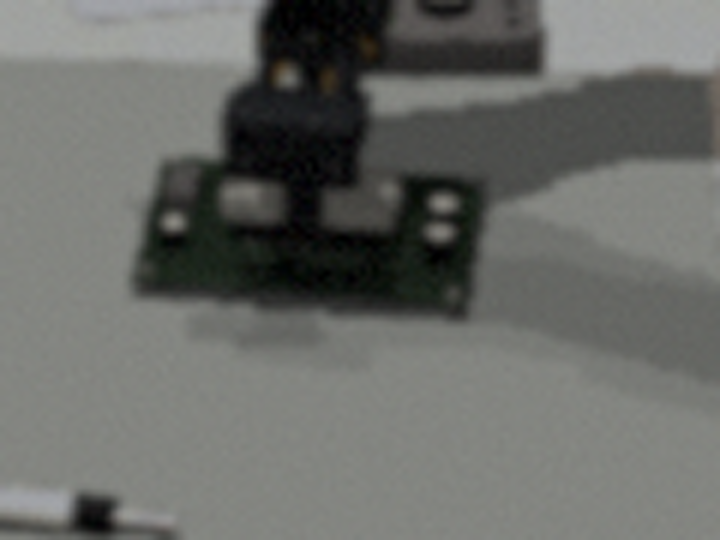

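```bash
python3 -m inch '[[1,[0,0,0.1],0],[1,[0,0,0.15],0],[1,[0,0,0.15],0]]'; python3 -m inch '[[1,[0,0,0.1],0],[1,[0,0,0.1],0]]'
```

```text
clock: 21.75
tool_pos: [0.5616, -0.2266, 0.0421]
eef_rot: [0.044, 0.999, 0.0, -0.0]
contact_force: [0.3, 0.8, -1.8]
opening: 0.456
clock: 21.95
tool_pos: [0.5617, -0.2266, 0.0417]
eef_rot: [0.044, 0.999, -0.0, 0.0]
contact_force: [-2.1, 0.4, 4.3]
opening: 0.45
```

Contact (4 N up) at TCP 0.0417, which matches a module top of about 26 mm. Releasing and backing off upward.

```bash
python3 -m inch '[[1,[0,0,0],0],[0.5,[0,0,0],0],[0.4,[0,0,0],0],[0.2,[0,0,0],0],[0.1,[0,0,0],0],[0.1,[0,0,0],0],[0.1,[0,0,-1],0],[0.1,[0,0,-3],0],[0,[0,0,-6],0],[0,[1,0,-10],0],[0,[2,0,-14],0],[0,[2,0,-14],0],[0,[2,0,-14],0],[0,[2,0,-14],0]]' 5
python3 - <<'E'
from h import *
s=r.get_state();print(s["tool_pos"],s["contact_force"],s["clock"])
P2,im=snap("wrist","u1");np.save("u1.npy",P2["world_to_cam"]);crop(im,210,120,190,190,4,"u1z")
P2,im=snap("side");crop(im,280,170,120,90,6,"u2")
E
```

```text
clock: 23.35
tool_pos: [0.5413, -0.2248, 0.1806]
eef_rot: [0.044, 0.999, 0.0, -0.001]
contact_force: [0.2, -0.5, -0.3]
opening: 0.998
[ 0.5412951  -0.22484499  0.18059587] [ 0.24797272 -0.51356559 -0.25111659] 23.35
```

View pics/u1z.png

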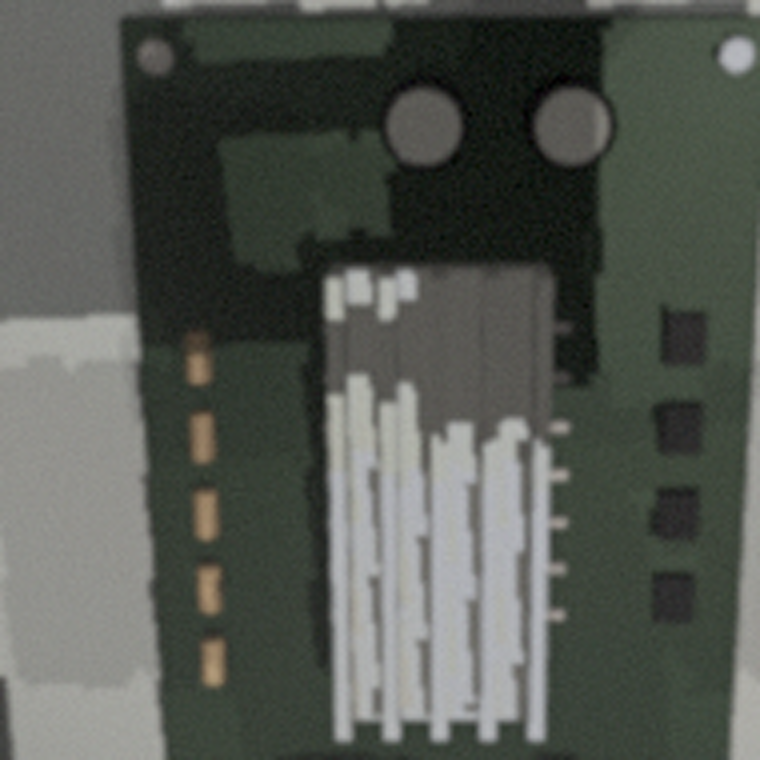

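View pics/u2.png

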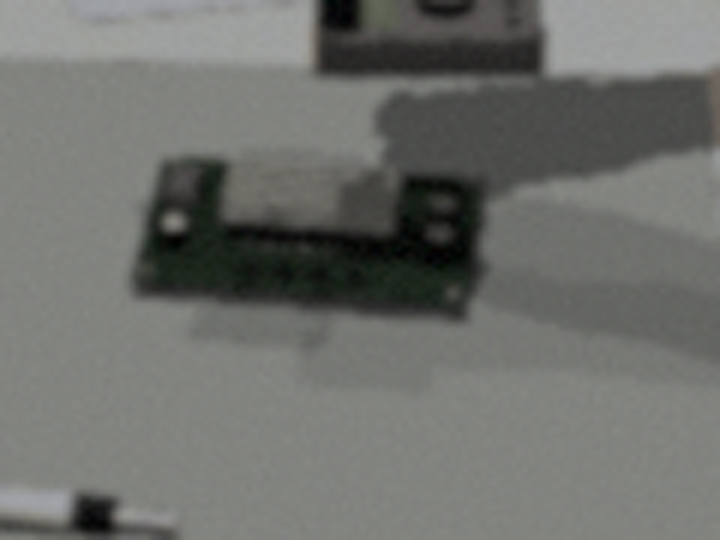

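Run:
```python
from h import *
P=viewer.camera_params("wrist");P["world_to_cam"]=np.load("u1.npy");s=r.get_state();Rm=R.from_quat(s["eef_rot"]).as_matrix()
f=lambda x,y,z:(Rm.T@(at_z(P,210+x/4,120+y/4,z)-s["tool_pos"])).round(4)[:2]
print("hs",f(325,270,.040),f(552,270,.040),f(333,740,.040),f(547,740,.040))
print("board",f(164,740,.014),f(729,740,.014),f(153,500,.014),f(750,500,.014)," near edge",f(122,18,.014),f(400,18,.014))
print("holes",f(154,56,.015),f(738,56,.015))
# top & side cams
for cam in ("top","side"):
    PP,im=snap(cam,"v_"+cam)
    for n,z in(("board",.014),("heatsink_mid",.04)):
        for d in viewer.outline_of(cam,n)[:3]:
            c=corners(d["pixels"]);print(cam,n,round(d["p"],2),c.round(1).tolist(),at_z(PP,*c.mean(0),z).round(4))
    if cam=="top": crop(im,385,195,80,90,8,"v_topz")
```

```text
hs [ 0.0244 -0.019 ] [0.0244 0.0209] [-0.0676 -0.0194] [-0.0676  0.022 ]
board [-0.0814 -0.0571] [-0.0812  0.0625] [-0.0276 -0.0566] [-0.0275  0.0637]  near edge [ 0.0658 -0.0571] [ 0.0659 -0.0062]
holes [ 0.0591 -0.0514] [0.0593 0.0559]
top board 0.75 [[399.20001220703125, 272.3999938964844], [405.6000061035156, 207.89999389648438], [451.79998779296875, 212.5], [445.29998779296875, 277.0]] [ 0.5569 -0.2272  0.014 ]
top heatsink_mid 0.48 [[213.1999969482422, 248.60000610351562], [220.60000610351562, 233.8000030517578], [231.0, 239.0], [223.60000610351562, 253.8000030517578]] [0.5363 0.3093 0.04  ]
side board 0.7 [[301.6000061035156, 216.89999389648438], [303.3999938964844, 194.89999389648438], [359.6000061035156, 199.39999389648438], [357.79998779296875, 221.39999389648438]] [ 0.5618 -0.2235  0.014 ]
side heatsink_mid 0.65 [[323.70001220703125, 333.3999938964844], [325.1000061035156, 302.8999938964844], [342.29998779296875, 303.6000061035156], [340.8999938964844, 334.20001220703125]] [0.5371 0.3026 0.04  ]
side heatsink_mid 0.51 [[317.0, 197.0], [345.0, 197.0], [345.0, 207.0], [317.0, 207.0]] [ 0.5607 -0.2196  0.04  ]
```

View pics/v_topz.png

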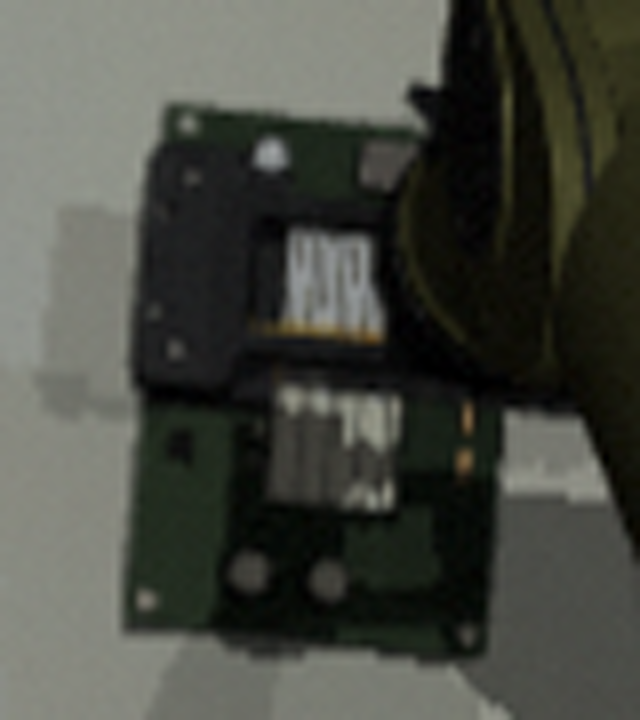

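The heat sink is flat on the module with its fins up. Wrist measurement puts it about 2 mm off sideways (tool -y) and within 1 mm lengthwise. There's plenty of time, so I'll regrip, lift a few millimetres, shift 2 mm and set it down again.

```bash
python3 -m inch '[[0,[-1,0,4],0],[0,[-2,0,8],0],[0,[-2,0,11],0],[0,[-2,0,13],0],[0,[-2,0,13.95],0],[0,[-2,0,13.95],0],[0,[-2,0,13.95],0],[0.4,[-2,0,13.95],0],[1,[-2,0,13.95],0],[1,[-2,0,13.95],0],[1,[-2,0,13.95],0],[1,[-2,0,13.95],0],[1,[-2,0,13.95],0],[1,[-2,0,13.95],0]]' 15; python3 -m inch '[[1,[0,0,-0.3],0],[1,[0,0,-0.6],0],[1,[0,0.1,-0.6],0],[1,[-0.05,0.2,-0.6],0],[1,[-0.05,0.2,-0.6],0],[1,[-0.05,0.2,-0.4],0],[1,[-0.05,0.2,-0.2],0],[1,[-0.05,0.2,-0.1],0],[1,[-0.05,0.2,-0.05],0],[1,[-0.05,0.2,-0.05],0]]'
```

```text
clock: 25.15
tool_pos: [0.5617, -0.2267, 0.0417]
eef_rot: [0.044, 0.999, 0.0, -0.0]
contact_force: [-0.3, 0.4, 0.2]
opening: 0.452
clock: 26.15
tool_pos: [0.5623, -0.2247, 0.042]
eef_rot: [0.044, 0.999, 0.0, -0.0]
contact_force: [-0.2, 0.1, -1.0]
opening: 0.45
```

```bash
python3 -m inch '[[1,[0,0,0.05],0],[1,[0,0,0.1],0],[1,[0,0,0.1],0]]'
```

```text
clock: 26.45
tool_pos: [0.5624, -0.2247, 0.0417]
eef_rot: [0.044, 0.999, -0.0, 0.0]
contact_force: [-0.6, 0.4, 5.0]
opening: 0.452
```

```bash
python3 -m inch '[[1,[0,0,0],0],[0.5,[0,0,0],0],[0.4,[0,0,0],0],[0.2,[0,0,0],0],[0.1,[0,0,0],0],[0.1,[0,0,0],0],[0.1,[0,0,-1],0],[0.1,[0,0,-3],0],[0,[0,0,-6],0],[0,[1,0,-10],0],[0,[2,0,-14],0],[0,[2,0,-14],0],[0,[2,0,-14],0],[0,[2,0,-14],0]]' 5
python3 - <<'E'
from h import *
s=r.get_state();print(s["tool_pos"],s["contact_force"],s["clock"])
P2,im=snap("wrist","w1");np.save("w1.npy",P2["world_to_cam"]);crop(im,210,120,190,190,4,"w1z")
E
python3 -m inch '[[0,[0,4,-2],0],[0,[0,8,-4],0],[0,[0,12,-6],0],[0,[0,16,-8],0],[0,[0,19,-8],0],[0,[0,19,-8],0],[0,[0,19,-8],0],[0,[0,19,-8],0]]';python3 - <<'E'
from h import *
P2,im=snap("wrist","w2");np.save("w2.npy",P2["world_to_cam"])
P2,im=snap("top","w3");crop(im,385,195,80,90,8,"w3z")
P2,im=snap("side","w4")
E
```

```text
clock: 27.85
tool_pos: [0.5419, -0.2229, 0.1806]
eef_rot: [0.044, 0.999, 0.0, -0.001]
contact_force: [0.4, -0.3, 0.3]
opening: 1.0
[ 0.54194157 -0.222895    0.18058082] [ 0.37118143 -0.33877939  0.34335093] 27.85
clock: 28.7
tool_pos: [0.5585, -0.0355, 0.26]
eef_rot: [0.045, 0.999, -0.001, -0.001]
contact_force: [-0.6, 0.2, -0.3]
opening: 1.003
```

View pics/w1z.png

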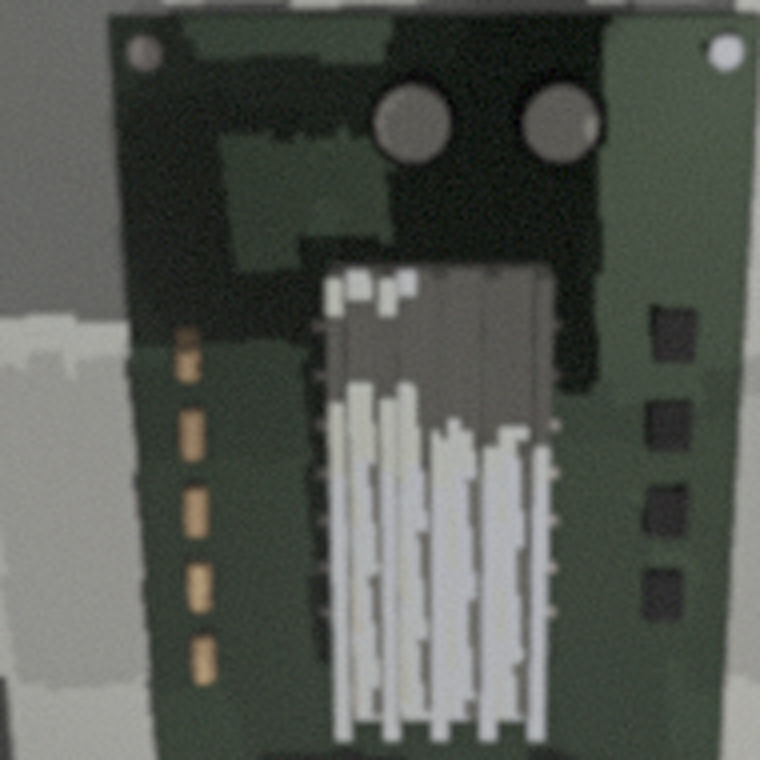

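View pics/w3.png

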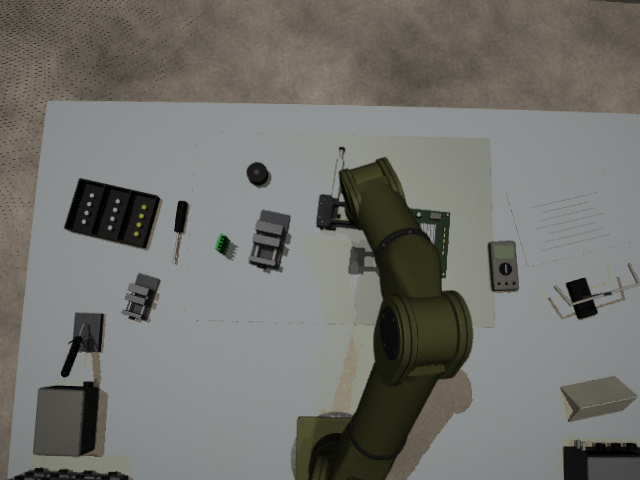

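View pics/w3z.png

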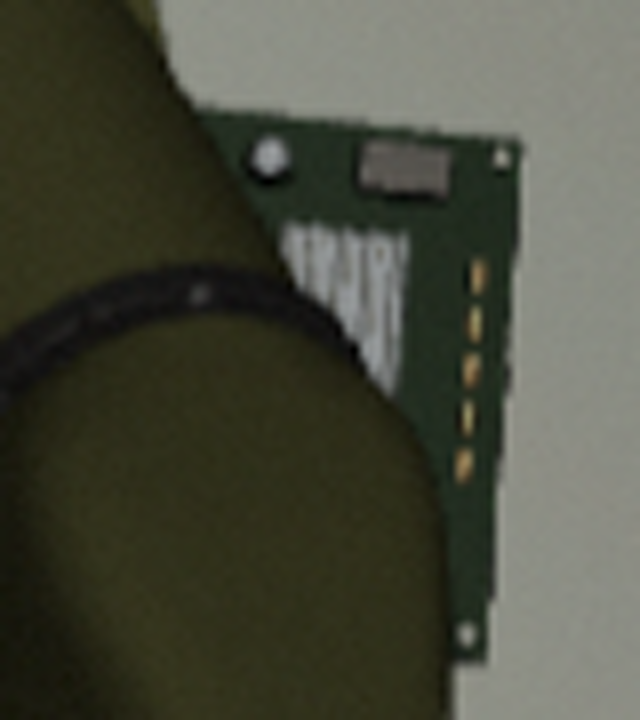

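View pics/w4.png

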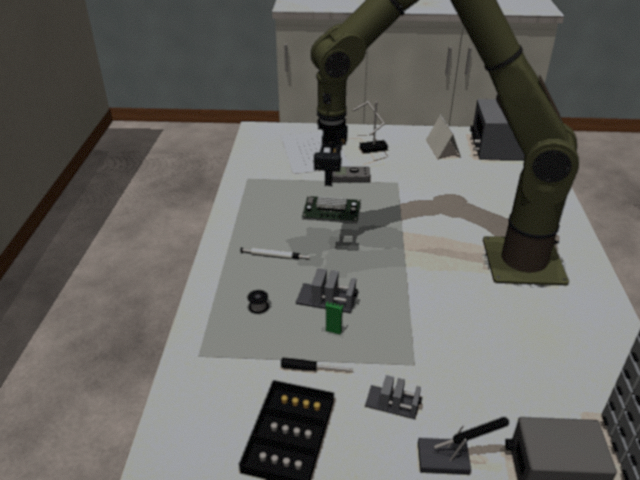

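In w1z the module's pins now show equally on both sides of the heat sink (x≈320 and x≈556), so it is centred sideways. In the top and side pictures the pump, reel, meter, driver and green look-alike are where they started. The arm is clear, so I'm handing in.

Run:
```python
from h import *
s=r.get_state();print(s["clock"],s["contact_force"]);print(r.finish_job())
```

```text
28.85 [ 0.04850546 -0.14452545  0.02611045]
the job is handed in; nothing more can be done
None
```

I pulled the aluminium heat sink out of the larger vise and stood it on clear bench. I tipped it flat with the fins up and let go, then picked it up again and set it on the power module, fins up and lengthwise. I handed it in at 28.9 s with the gripper clear and no load on it.

**Placement:** The first set-down measured about 2 mm off centre sideways, so I regripped it, lifted it about 6 mm, shifted it 2 mm and set it down again at about 5 N. In the last close wrist picture the module's pins show equally on both sides. Lengthwise it was about 0.6 mm off before that shift, and I did not measure it again. The final top view could not confirm the placement because the arm hides half the board.

**Bystanders:** The pump, reel, meter, driver and the green look-alike appear unmoved in the last top and side pictures, judged by eye.

**Disagreements:**
- The fins faced the robot-side jaw, the one with the guide rods. I followed the pictures rather than working out which jaw is fixed.
- One view of the module's near edge was spoiled by the gripper's shadow, so I used its far edge and the board outline instead.
- Height triangulation of the lying heat sink was unusable because the two views were too close together. I used the 14 mm from your description.

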